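Dry-fit a half-lapped cabinet-door frame on its assembly board

ROBOT

A 7-joint arm with a two-finger parallel gripper is mounted at the origin on a cart in front of the work surface, level with it; the furniture and walls round the work are solid. World frame = base frame: x ahead of the robot, y to its left, z up, the work surface at z = 0. Lengths are in m, angles in rad, forces in N, time in s.
With the tool pointing down it reaches from about 0.4 to 0.9 m from the base axis. Payload 5.5 kg.
Tool frame: the origin (TCP) lies at the very end of the fingers, on their centre line; the grasp point (between the pads) lies 19 mm behind it; x points along the fingers, y is the direction in which the jaws open and shut, and the axes are right-handed (so a half turn about x gives the same grasp; the last joint's range is limited). The gripper opens to 92 mm and grips with 3 to 60 N. Pads are 19 mm wide; open, the fingers measure 130 mm over their backs; the gripper's body (75 mm by 190 mm) begins 47 mm behind the grasp point.
Start: joints at [0.263, 0.501, -0.427, 1.55, 0.221, 1.138, -0.21], TCP at [0.65, 0, 0.227] pointing down, gripper open.
Joint ranges: [-2.88, 2.88], [-0.31, 2.03], [-1.54, 1.56], [0.2, 2.42], [-1.41, 4.55], [0.19, 2.02], [-2.57, 2.57]. Speed limits (rad/s): [2.57, 2.57, 3.14, 3.14, 3.14, 3.14, 3.14].

INTERFACE

Orientations are given as a unit quaternion [x, y, z, w].
In Python, from bench import env, eyes gives the robot as it stands.
- The arm moves only by the tool move_arm, never from a script. Its argument "increments" is a list of rows, each a list of 5 numbers: the shift along the tool's x, y, z in cm, then the turn about the tool's x in rad, then the opening, from 0 (shut) to 1 (fully open). In form: [[tx, ty, tz, yaw, jaw], ...]. A call has exactly 8 rows; each row is the pose to reach, as a shift and turn from the pose commanded when the call began, along the tool's axes at that moment; what a row does not reach only later rows make up. A row lasts 1/8 s, in which the tool goes at most 62.5 mm and 10.7 degrees, less where a joint would pass 70% of its speed; a pose out of reach is approached as far as the arm can. A call with a gripper value outside its range is refused whole. The fingers move at their own pace and stop on an object; "force" is the grip in N (left out, the last holds). Time passes only in rows, so rows that repeat a pose let the fingers close, or fill a call up. It gives the time, the measured TCP pose, the force and the opening at its end, in the units of the state.
- env.state(): the state, without advancing time (a new reading comes with each control period).
- eyes.snapshot(name): name is "scene" or "side" or "wrist"; returns a dict with "img" (420x560x3 uint8, red, green, blue), "range_z" (420x560 float32, m along the optical axis (not along the pixel's ray), 0 where there is no reading), "vfov" (degrees; the focal length in pixels is half the picture's height over the tangent of half this angle, whatever the lens; pixels are square), "cx", "cy" (the principal point, pixels), "world_from_camera" (4x4, takes a point from camera to world coordinates). Camera axes: x right, y down, z forward; pixel columns grow to the right and rows downward; lengths in m; the calibration is good to about 2 mm. A picture is of the moment at which its call begins.
- env.job_done(): hands the job in, once; it reports no verdict.
The state is a dict: "time_s": time; "joint_pos": joint angles; "joint_vel": joint speeds; "effort": joint torques, N m; "position": TCP position; "eef_rot": TCP orientation; "contact_force": force on the tool from outside, world axes, zero at the start; "torque": the same for the moment, N m; "gripper_width": finger opening in m.
Only numpy, scipy, OpenCV 4.12 (cv2) and the standard library are available. Lean on these libraries where they do the work, as an engineer would, in place of code of your own. Each camera call takes 0.05 s, during which the arm holds its last target.

TASK

Dry-fit the small cabinet-door frame between the pegs of the assembly board: lay the stile with the brass hinges in the left-hand place, hinges outwards, and the stile with the round steel lock in the right-hand place. Then close the half-laps by laying the narrow rail across the stiles' far ends and the broad rail across their near ends, until all four pieces sit fully home with their tops flush. Leave the tape measure, the screwdriver and the roll of masking tape where they lie.

Things in the scene. Friction and masses are not known exactly. Their poses are not given: they have to be found in the camera images.
- board_bed (a point): Fixed plywood board 216x216x15 with 12 tapered pegs 14 across, 36 tall; 2-3 play per side. Point: centre of its upper face; x to its far side, y to its left. Peg centres: (-60,±99) (72,±99) (-37,±51) (49,±51) (±99,±75). Piece centres when home: left stile (0,75), right stile (0,-75), along x; far rail (75,0), near rail (-69,0), along y; all undersides on the board, tops 26 above it. In mm
- hinge_stile_center (a point): Dark wooden bar 180x30x26, loose, two brass hinges on its left (+y) edge, barrels 4 proud at x=-33 and 45, 20 long. Point: centre, half-way up; x along it, starts and belongs pointing roughly away from the robot; z up. Upper half (13) cut away at x=-90..-43 (for the broad rail) and x=55..90 (for the narrow one). Grasp across the 30 width near x=6, between the hinges. In mm
- lock_stile_center (a point): Dark wooden bar 180x30x26, loose, no hinges, a flush round steel lock 19 across in its top at x=6. Point: centre, half-way up; x along it, starts and belongs pointing roughly away from the robot; z up. Upper half (13) cut away at x=-90..-43 (for the broad rail) and x=55..90 (for the narrow one). Grasp across the 30 width near x=6. In mm
- top_rail_center (a point): Narrow rail: plain dark wooden bar 178x30x26, loose. Point: centre, half-way up; x along it, z up. Lower half (13) cut away over the last 34 at both ends, which lie on the stiles' cut-away ends; its full-thickness middle, 110 long, drops between the stiles (120 apart). Either way round. Grasp across the 30 width at the middle. In mm
- bottom_rail_center (a point): Broad rail: plain dark wooden bar 178x42x26, loose. Point: centre, half-way up; x along it, z up. Lower half (13) cut away over the last 34 at both ends, which lie on the stiles' cut-away ends; its full-thickness middle, 110 long, drops between the stiles (120 apart). Either way round. Grasp across the 42 width at the middle. In mm
- tape_measure_center (a point): Yellow tape measure, 64x89x33 mm, lying behind the loose pieces, not to be moved. Point: its centre
- screwdriver_center (a point): Screwdriver with a yellow handle, 183 mm long, 26 mm thick, lying behind the loose pieces, not to be moved. Point: its centre
- masking_tape_center (a point): Roll of cream masking tape lying flat, 90 mm across, 25 mm high, left behind the loose pieces, not to be moved. Point: its centre

How it is judged:
By the outcome, as a careful person would: the job done as asked, in the order asked, and still so for the second after the job is handed in, with the robot touching nothing.
It also fails if it takes over 112 s, if anything falls off the work surface, if the arm or the gripper's body presses on something with over 40 N, if the wrist force passes 120 N, or if a joint passes its speed limit or range.

## Working session

There is one attempt and no reset: what is moved stays moved. The work goes in short steps, Python scripts to look and compute and a tool call to move; the robot and the scene stay as the last step left them, time stands still between calls to the robot, and variables do not carry over. Pictures are saved under pics/ and viewed, and the job is handed in when it is done.

Besides the shell and the picture viewer there is one more tool, called after "Emit:" in YAML: its name, and indented under it one key for each argument. move_arm: Moves the arm, as the interface text tells. Its arguments: {"type":"object","properties":{"increments":{"type":"array","items":{"type":"array","items":{"type":"number"}}},"force":{"type":"number"}},"required":["increments"]}

```bash
ls; mkdir -p pics; python3 - <<'E'
from bench import env, eyes
import cv2,numpy as np
print(env.state())
for n in ["scene","side","wrist"]:
    s=eyes.snapshot(n); cv2.imwrite(f"pics/{n}0.png",s["img"][:,:,::-1]); np.savez(f"{n}0.npz",**s)
    print(n,s["vfov"],s["cx"],s["cy"],np.round(s["world_from_camera"],3).tolist())
E
```

```text
pics
{'time_s': 0.0, 'joint_pos': array([ 0.26322385,  0.50188023, -0.42677219,  1.55147459,  0.22077507,
        1.13828675, -0.21034019]), 'joint_vel': array([-1.64905312e-03, -1.34046209e-03,  1.07860553e-05, -2.29044785e-03,
        2.36118822e-04, -1.48570765e-03, -8.03636607e-04]), 'effort': array([-1.62834690e-04, -5.66597199e+01, -5.81602022e+00, -2.79113513e+01,
       -6.85700797e-02,  3.08415934e-02,  1.78752666e-04]), 'position': array([ 6.49282305e-01, -6.09030061e-05,  2.25646134e-01]), 'eef_rot': array([ 0.49953042,  0.50051296, -0.5004848 ,  0.49947083]), 'contact_force': array([ 0.00404198,  0.13728161, -0.40577483]), 'torque': array([ 0.0143005 , -0.01893455,  0.01765248]), 'gripper_width': 0.09148840225127619}
scene 57.43162526165452 281.9487376143106 211.9972635328903 [[0.823, -0.41, 0.392, 0.243], [-0.567, -0.602, 0.562, -0.33], [0.006, -0.685, -0.728, 0.658], [0.0, 0.0, 0.0, 1.0]]
side 47.76393107208125 272.995770692909 209.90686254606126 [[-0.935, -0.21, 0.285, 0.314], [-0.354, 0.58, -0.734, 0.843], [-0.011, -0.787, -0.617, 0.612], [0.0, 0.0, 0.0, 1.0]]
wrist 71.3849562418139 279.7538790330849 206.8459872142514 [[1.0, 0.0, -0.001, 0.648], [0.0, -0.951, -0.308, 0.083], [-0.001, 0.308, -0.951, 0.383], [0.0, 0.0, 0.0, 1.0]]
```

View pics/scene0.png

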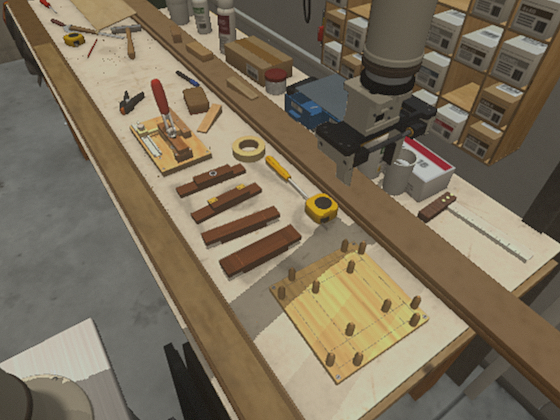

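View pics/side0.png

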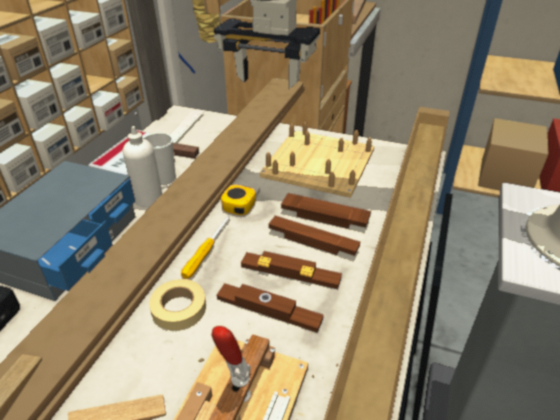

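View pics/wrist0.png

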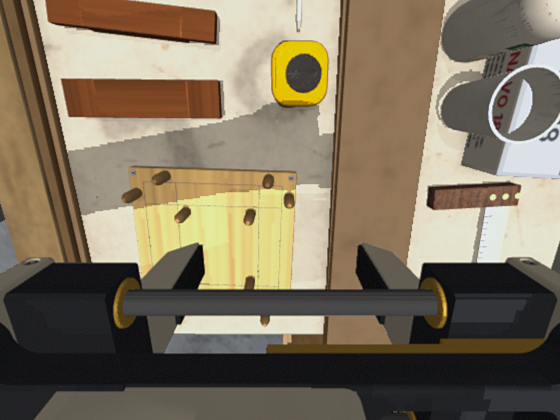

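The scene shows the board at the lower right, and going left of it (+y) the broad rail, narrow rail, hinge stile and lock stile, with the tools behind them. Next I'll build a point cloud and a top-down map.

```bash
cat > h.py <<'E'
import numpy as np,cv2
def cloud(s):
    img=s["img"];z=s["range_z"].astype(float);H,W=z.shape
    f=H/2/np.tan(np.radians(float(s["vfov"]))/2)
    v,u=np.mgrid[0:H,0:W]
    p=np.stack([(u-s["cx"])/f*z,(v-s["cy"])/f*z,z,np.ones_like(z)],-1)@np.asarray(s["world_from_camera"]).T
    m=(z>0)
    return p[m][:,:3],img[m]
def ortho(p,c,x0=.35,x1=.95,y0=-.3,y1=.5,mm=1.0,zmax=.1):
    r=mm/1000
    H=int((x1-x0)/r);W=int((y1-y0)/r)
    im=np.zeros((H,W,3),np.uint8);hz=np.full((H,W),np.nan)
    o=np.argsort(p[:,2]);p=p[o];c=c[o]
    m=(p[:,2]<zmax)&(p[:,0]>x0)&(p[:,0]<x1)&(p[:,1]>y0)&(p[:,1]<y1);p=p[m];c=c[m]
    i=np.clip(((x1-p[:,0])/r).astype(int),0,H-1);j=np.clip(((y1-p[:,1])/r).astype(int),0,W-1)
    im[i,j]=c;hz[i,j]=p[:,2]
    return im,hz
E
python3 - <<'E'
from h import *
for n in ["scene","side"]:
    s=dict(np.load(n+"0.npz")); p,c=cloud(s); im,hz=ortho(p,c)
    m=(np.isnan(hz)).astype(np.uint8)
    for k in range(6):
        d=cv2.dilate(im,np.ones((3,3),np.uint8)); im=np.where((im.sum(-1)==0)[...,None],d,im)
    for x in range(40,95,10):
        cv2.putText(im,str(x),(0,int((95-x)*10)),0,.4,(255,0,0))
        im[int((95-x)*10)%600,::10]=(255,0,0)
    for y in range(-30,50,10):
        cv2.putText(im,str(y),(int((50-y)*10),10),0,.4,(255,0,0)); im[::10,min(799,int((50-y)*10))]=(255,0,0)
    cv2.imwrite(f"pics/ortho_{n}.png",im[:,:,::-1])
    h=np.nan_to_num(np.clip(hz,-.02,.06),nan=-.02); cv2.imwrite(f"pics/h_{n}.png",((h+.02)/.08*255).astype(np.uint8))
E
```

```text
(no output)
```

View pics/ortho_scene.png

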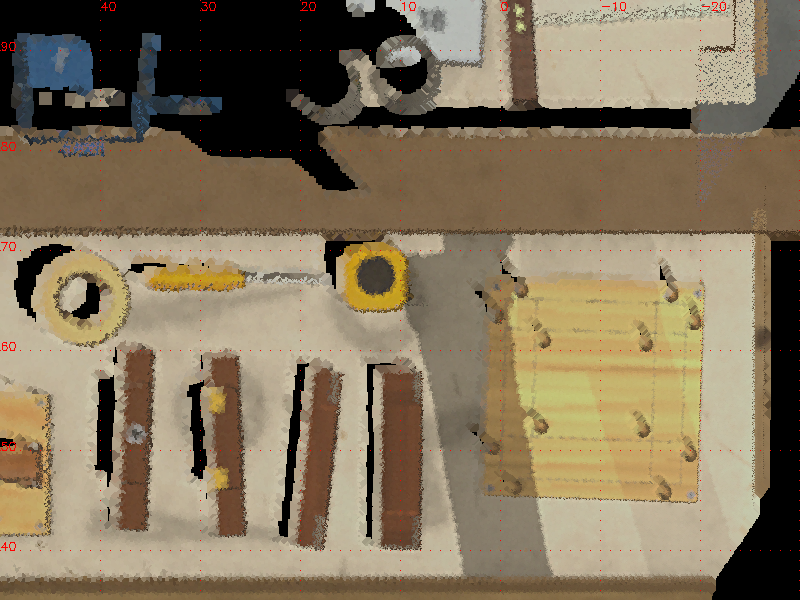

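View pics/ortho_side.png

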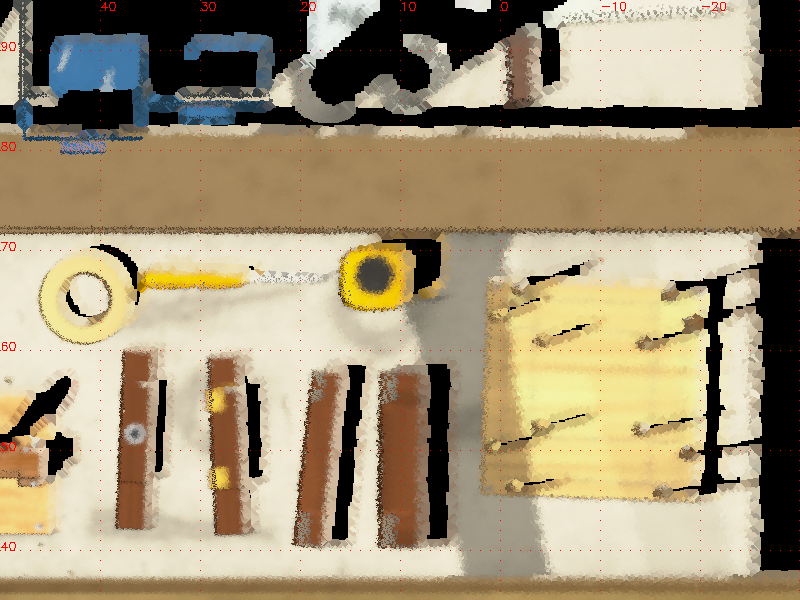

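```bash
cat >> h.py <<'E'
def brown(c):
    hsv=cv2.cvtColor(c.reshape(-1,1,3),cv2.COLOR_RGB2HSV).reshape(-1,3)
    return ((hsv[:,0]<14)|(hsv[:,0]>170))&(hsv[:,1]>100)&(hsv[:,2]<175)
def rectfit(p,ext=1.0):
    # uniform grid, then minAreaRect of trimmed mask
    r=.0005; q=np.round(p[:,:2]/r).astype(int); o=q.min(0)-10; q=q-o
    m=np.zeros(q.max(0)[::-1]+10,np.uint8); m[q[:,1],q[:,0]]=255
    m=cv2.morphologyEx(m,cv2.MORPH_CLOSE,np.ones((11,11),np.uint8)); m=cv2.morphologyEx(m,cv2.MORPH_OPEN,np.ones((21,21),np.uint8))
    cs,_=cv2.findContours(m,cv2.RETR_EXTERNAL,cv2.CHAIN_APPROX_NONE); k=max(cs,key=cv2.contourArea)
    (cx,cy),(w,h),a=cv2.minAreaRect(k)
    if w<h: a+=90; w,h=h,w
    a=(a+90)%180-90
    return (np.array([cx,cy])+o)*r,np.array([w,h])*r,a
E
python3 - <<'E'
from h import *
R={"lock":(.33,.41),"hinge":(.245,.325),"narrow":(.15,.22),"broad":(.07,.135)}
for n in ["scene","side"]:
    s=dict(np.load(n+"0.npz")); p,c=cloud(s)
    t=(p[:,0]>.4)&(p[:,0]<.7)&(p[:,1]>-.2)&(p[:,1]<.4)&(abs(p[:,2])<.004); print(n,"table z",np.median(p[t,2]))
    t=(p[:,0]>.5)&(p[:,0]<.64)&(p[:,1]>-.15)&(p[:,1]<-.04)&(p[:,2]<.025); print("board z",np.median(p[t,2]))
    for a,b in [((.74,.8),(-.1,.1)),((.30,.36),(-.1,.1))]:
        t=(p[:,0]>a[0])&(p[:,0]<a[1])&(p[:,1]>b[0])&(p[:,1]<b[1])&(p[:,2]<.1); print("rail z",np.median(p[t,2]))
    for k,(y0,y1) in R.items():
        t=(p[:,0]>.38)&(p[:,0]<.62)&(p[:,1]>y0)&(p[:,1]<y1)&(p[:,2]>.008)&(p[:,2]<.04)
        q=p[t];cc=c[t]; top=q[:,2]>.0225
        print(k,"all",[np.round(x,4).tolist() for x in rectfit(q)],"top",[np.round(x,4).tolist() for x in rectfit(q[top])],"z",np.percentile(q[top,2],50).round(4))
    # board
    t=(p[:,0]>.4)&(p[:,0]<.71)&(p[:,1]>-.24)&(p[:,1]<.04)&(p[:,2]>.011)&(p[:,2]<.019)
    print("board",[np.round(x,4).tolist() for x in rectfit(p[t])])
    # pegs
    t=(p[:,0]>.4)&(p[:,0]<.71)&(p[:,1]>-.24)&(p[:,1]<.04)&(p[:,2]>.045)&(p[:,2]<.056)
    q=p[t]; m=np.zeros((620,560),np.uint8); m[((q[:,0]-.4)*2000).astype(int),((q[:,1]+.24)*2000).astype(int)]=1
    m=cv2.morphologyEx(m,cv2.MORPH_CLOSE,np.ones((7,7)))
    N,_,st,ce=cv2.connectedComponentsWithStats(m)
    print([(round(ce[i][1]/2+400,1),round(ce[i][0]/2-240,1),int(st[i][4])) for i in range(1,N) if st[i][4]>40])
E
```

```text
scene table z 0.0009111184900812419
board z 0.015786451537047552
rail z 0.036800536066012524
rail z 0.03264369245751286
lock all [[0.4543, 0.3667], [0.0696, 0.0287], -3.7314] top [[0.5225, 0.3635], [0.0622, 0.0284], -1.9091] z 0.0269
hinge all [[0.487, 0.2721], [0.1445, 0.0317], 2.7263] top [[0.51, 0.2738], [0.0986, 0.0301], 3.3419] z 0.0271
narrow all [[0.4893, 0.1816], [0.1772, 0.0319], -6.2329] top [[0.4896, 0.182], [0.1767, 0.0311], -6.2329] z 0.0269
broad all [[0.4892, 0.0992], [0.1765, 0.0425], 0.0] top [[0.4892, 0.0998], [0.1767, 0.0419], -0.2715] z 0.0268
board [[0.5583, -0.0932], [0.2156, 0.2155], 88.1221]
[(np.float64(455.7), np.float64(-165.2), 226), (np.float64(460.9), np.float64(-15.3), 134), (np.float64(493.6), np.float64(-190.0), 203), (np.float64(500.5), np.float64(6.3), 166), (np.float64(518.5), np.float64(-144.1), 218), (np.float64(522.4), np.float64(-41.3), 140), (np.float64(604.8), np.float64(-146.4), 207), (np.float64(607.8), np.float64(-44.6), 192), (np.float64(625.7), np.float64(-195.2), 208), (np.float64(632.8), np.float64(2.8), 198), (np.float64(652.7), np.fl
[... 394 characters left out ...]
2.7079] z 0.0262
narrow all [[0.4914, 0.1827], [0.1776, 0.032], -6.0725] top [[0.4914, 0.1822], [0.1776, 0.0308], -6.0725] z 0.026
broad all [[0.4905, 0.1006], [0.1762, 0.0421], -0.6662] top [[0.4908, 0.1001], [0.1756, 0.0412], -0.6662] z 0.0262
board [[0.5896, -0.0504], [0.1303, 0.0866], 84.8479]
[(np.float64(462.9), np.float64(-14.4), 124), (np.float64(502.9), np.float64(10.1), 82), (np.float64(520.8), np.float64(-140.3), 88), (np.float64(525.8), np.float64(-39.2), 57), (np.float64(606.0), np.float64(-145.1), 61), (np.float64(609.9), np.float64(-43.1), 120), (np.float64(627.4), np.float64(-194.4), 74), (np.float64(655.1), np.float64(-170.1), 50), (np.float64(661.6), np.float64(-21.2), 73)]
```

```bash
cat >> h.py <<'E'
PEG=np.array([(-60,99),(-60,-99),(72,99),(72,-99),(-37,51),(-37,-51),(49,51),(49,-51),(99,75),(99,-75),(-99,75),(-99,-75)],float)
def rigid(meas,g=(558.5,-93,-2)):
    from scipy.optimize import least_squares
    meas=np.asarray(meas,float)
    def T(g):
        a=np.radians(g[2]);R=np.array([[np.cos(a),-np.sin(a)],[np.sin(a),np.cos(a)]]);return PEG@R.T+g[:2]
    A=T(g);idx=[np.argmin(np.hypot(*(A-m).T)) for m in meas]
    r=least_squares(lambda g:(T(g)[idx]-meas).ravel(),g,loss="soft_l1")
    return r.x,np.round(T(r.x)[idx]-meas,1)
E
python3 - <<'E'
from h import *
a=[(455.7,-165.2),(460.9,-15.3),(493.6,-190.0),(500.5,6.3),(518.5,-144.1),(522.4,-41.3),(604.8,-146.4),(607.8,-44.6),(625.7,-195.2),(632.8,2.8),(652.7,-171.9),(658.5,-22.2)]
b=[(462.9,-14.4),(502.9,10.1),(520.8,-140.3),(525.8,-39.2),(606,-145.1),(609.9,-43.1),(627.4,-194.4),(655.1,-170.1),(661.6,-21.2)]
for m in (a,b):print(*rigid(m))
from scipy.spatial.transform import Rotation
print(Rotation.from_quat([0.49953042,0.50051296,-0.5004848,0.49947083]).as_matrix().round(2))
E
```

```text
[557.1696584  -93.76316161  -1.99380763] [[-0.1 -0.1]
 [-0.1 -0.1]
 [ 0.2 -0.6]
 [ 0.2  1. ]
 [-0.1  0.7]
 [-0.4 -0.2]
 [-0.4 -0. ]
 [ 0.1  0.1]
 [-0.  -0. ]
 [-0.2 -0.1]
 [ 0.8 -0.3]
 [ 0.2 -0.1]]
[559.33254696 -91.90542902  -2.28252313] [[ 0.5  1.4]
 [ 0.4 -0.7]
 [-0.5 -1.1]
 [-1.4 -0.3]
 [ 0.3  0.3]
 [ 0.4  0.2]
 [-0.1  0.7]
 [ 0.2 -0.7]
 [-0.4  0.3]]
[[-0.  1. -0.]
 [ 0. -0. -1.]
 [-1. -0. -0.]]
```

Board is at about (558.3, -92.8) mm with yaw -2.1°. The hinge stile's grasp point is at about (0.5105, 0.2745) with yaw about 2.8°. I'll move over it and look with the wrist camera.

Emit:
move_arm:
  increments:
    - [0.5,-2,-4,-0.18,0.7]
    - [1,-4,-8,-0.36,0.7]
    - [1.5,-6,-12,-0.54,0.7]
    - [2,-8,-16,-0.72,0.7]
    - [3,-10,-20,-0.9,0.7]
    - [4,-12,-24,-1.08,0.7]
    - [5,-13,-27,-1.26,0.7]
    - [5,-13.9,-27.5,-1.44,0.7]
  force: 25

```text
time_s: 1.15
position: [0.5089, 0.2778, 0.176]
eef_rot: [0.043, 0.706, -0.042, 0.705]
contact_force: [-0.2, -0.6, -0.5]
gripper_width: 0.0641
```

Emit:
move_arm:
  increments:
    - [0,0,0,-0.1,0.7]
    - [0,0,0,-0.18,0.7]
    - [0,0,0,-0.18,0.7]
    - [0,0,0,-0.18,0.7]
    - [0,0,0,-0.18,0.7]
    - [0,0,0,-0.18,0.7]
    - [0,0,0,-0.18,0.7]
    - [0,0,0,-0.18,0.7]

```text
time_s: 2.15
position: [0.511, 0.2751, 0.1768]
eef_rot: [-0.017, 0.707, 0.017, 0.707]
contact_force: [0.6, 0.3, -0.2]
gripper_width: 0.0643
```

```bash
cat >> h.py <<'E'
from scipy.spatial.transform import Rotation
def plan(env,tgt,yaw):
    """tgt TCP world m, yaw deg of tool y in world; prints tx,ty,tz cm, turn"""
    s=env.state();R=Rotation.from_quat(s["eef_rot"]).as_matrix()
    d=R.T@(np.array(tgt)-s["position"])*100
    y=np.degrees(np.arctan2(R[1,1],R[0,1])); t=-np.radians((yaw-y+180)%360-180)
    print("t",round(s["time_s"],2),"pos",s["position"].round(4),"yaw",round(y,2),"x-axis",R[:,0].round(3),"F",s["contact_force"].round(1),"w",round(s["gripper_width"],4),"q7",s["joint_pos"].round(2))
    print("INC",d.round(2),"turn",round(t,3))
def snap(eyes,n,f):
    s=eyes.snapshot(n); cv2.imwrite(f"pics/{f}.png",s["img"][:,:,::-1]); np.savez(f"{f}.npz",**s); return s
E
python3 - <<'E'
from bench import env,eyes
from h import *
plan(env,[.5105,.2745,.15],92.8)
s=snap(eyes,"wrist","w1")
p,c=cloud(s)
for k,(x0,x1,y0,y1) in {"hinge":(.38,.64,.235,.325),"narrow":(.38,.62,.14,.225),"lock":(.38,.64,.33,.41)}.items():
    t=(p[:,0]>x0)&(p[:,0]<x1)&(p[:,1]>y0)&(p[:,1]<y1)&(p[:,2]>.0225)&(p[:,2]<.04)
    if t.sum()>500: print(k,[np.round(x,4).tolist() for x in rectfit(p[t])],np.median(p[t,2]))
E
```

```text
t 2.15 pos [0.511  0.2751 0.1768] yaw 92.82 x-axis [ 0.  0. -1.] F [ 0.6  0.3 -0.2] w 0.0643 q7 [ 0.09  0.53 -0.84  1.77  0.45  1.04  0.71]
INC [ 2.68 -0.05 -0.05] turn 0.0
hinge [[0.5076, 0.2734], [0.0981, 0.0337], 2.9357] 0.02480755345836369
narrow [[0.4878, 0.1803], [0.1775, 0.0306], -6.1436] 0.024755301788929374
lock [[0.5134, 0.363], [0.097, 0.0302], -2.4195] 0.02479106985715604
```

View pics/w1.png

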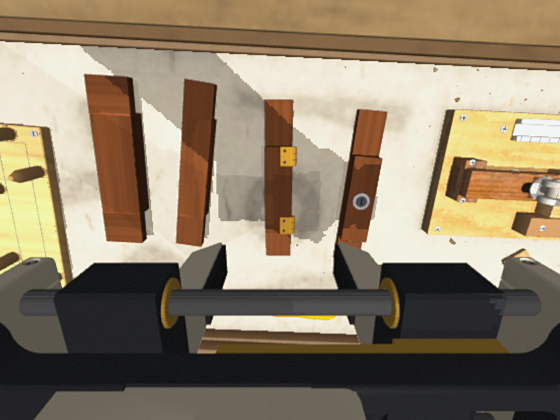

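The wrist view shows the hinge stile upright between the fingers at about (280,175), with its hinges on the right in the image (+y). I'm descending and gripping.

Emit:
move_arm:
  increments:
    - [4,-0.18,-0.16,0,0.6]
    - [8,-0.18,-0.16,0,0.6]
    - [12,-0.18,-0.16,0,0.6]
    - [14.5,-0.18,-0.16,0,0.6]
    - [16.3,-0.18,-0.16,0,0.6]
    - [17.0,-0.18,-0.16,0,0.6]
    - [17.0,-0.18,-0.16,0,0.6]
    - [17.0,-0.18,-0.16,0,0.3]
  force: 25

```text
time_s: 3.2
position: [0.5102, 0.2737, 0.0077]
eef_rot: [-0.017, 0.706, 0.018, 0.707]
contact_force: [-0.6, 0.3, -0.9]
gripper_width: 0.049
```

Emit:
move_arm:
  increments:
    - [0,0,0,0,0.2]
    - [0,0,0,0,0.1]
    - [0,0,0,0,0.1]
    - [0,0,0,0,0.1]
    - [-1,0,0,0,0.1]
    - [-3,0,0,0,0.1]
    - [-5,0,0,0,0.1]
    - [-7,0,0,0,0.1]
  force: 25

```text
time_s: 4.2
position: [0.5098, 0.2734, 0.0787]
eef_rot: [-0.017, 0.707, 0.018, 0.707]
contact_force: [0.5, -0.1, -1.2]
gripper_width: 0.0299
```

```bash
python3 - <<'E'
from bench import env,eyes
from h import *
plan(env,[.5105,.2745,.15],92.8)
s=snap(eyes,"wrist","w2")
s=snap(eyes,"scene","s2")
E
```

```text
t 4.2 pos [0.5098 0.2734 0.0787] yaw 92.83 x-axis [ 0.001  0.    -1.   ] F [ 0.5 -0.1 -1.2] w 0.0299 q7 [ 0.03  0.65 -0.75  1.84  0.57  0.88  0.62]
INC [-7.13  0.11  0.09] turn 0.0
```

View pics/w2.png

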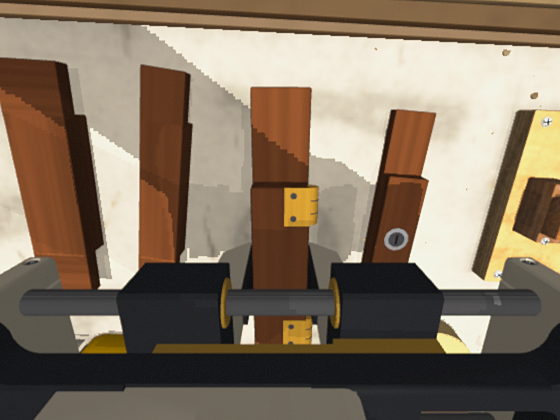

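View pics/s2.png

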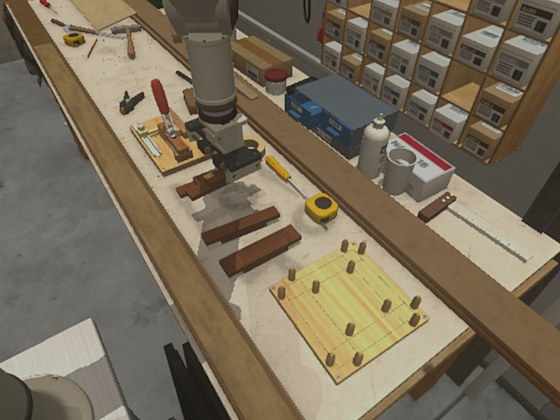

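Gripped: width 29.9 mm, stile level, near-end hinge at (300,206) facing +y. I'm carrying it over the left-hand place.

Emit:
move_arm:
  increments:
    - [-1.5,-1.5,0.2,0,0.1]
    - [-3,-5,0.7,0,0.1]
    - [-4.5,-10,1.4,0,0.1]
    - [-6,-15,2.1,0.03,0.1]
    - [-6,-20,2.9,0.06,0.1]
    - [-6,-24.5,3.6,0.086,0.1]
    - [-6,-28,4.1,0.086,0.1]
    - [-6,-29.4,4.27,0.086,0.1]

```text
time_s: 5.3
position: [0.5665, -0.0214, 0.1363]
eef_rot: [0.014, 0.707, -0.015, 0.707]
contact_force: [0.9, 0.7, -0.6]
gripper_width: 0.0299
```

Emit:
move_arm:
  increments:
    - [0,0,0,0,0.1]
    - [1,0,0,0,0.1]
    - [2.5,0,0,0,0.1]
    - [3.5,0,0,0,0.1]
    - [4.5,0,0,0,0.1]
    - [5,0,0,0,0.1]
    - [5,0,0,0,0.1]
    - [5,0,0,0,0.1]

```text
time_s: 6.3
position: [0.5669, -0.0184, 0.0871]
eef_rot: [0.013, 0.707, -0.013, 0.707]
contact_force: [-0.0, -0.1, -0.3]
gripper_width: 0.0296
```

```bash
python3 - <<'E'
from bench import env,eyes
from h import *
plan(env,[.567,-.0181,.08],87.9)
for n in ("wrist","scene","side"): s=snap(eyes,n,n[0:2]+"3")
E
```

```text
t 6.3 pos [ 0.5669 -0.0184  0.0871] yaw 87.89 x-axis [ 0.001  0.    -1.   ] F [-0.  -0.1 -0.3] w 0.0296 q7 [ 0.54  0.61 -0.73  1.86  0.53  0.87  1.09]
INC [0.71 0.03 0.  ] turn -0.0
```

View pics/wr3.png

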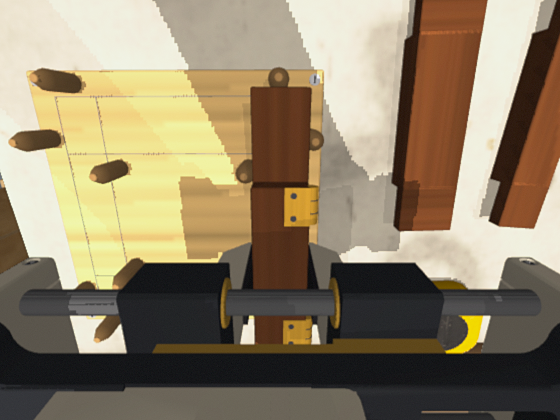

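View pics/sc3.png

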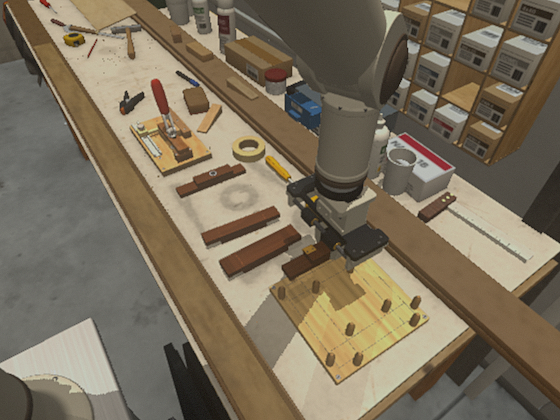

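View pics/si3.png

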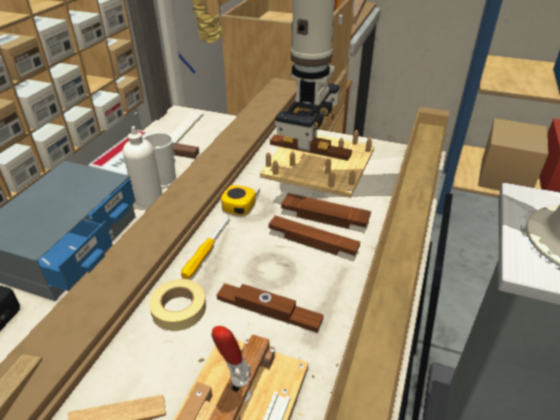

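The wrist view shows the stile over its place, with the end peg at (278,77) and side pegs at (247,172) and (314,141) around it. Next I'll measure the stile and board together from this one camera.

```bash
cat >> h.py <<'E'
def pegs(p,zlo=.044,zhi=.054,box=(.42,.71,-.24,.04)):
    t=(p[:,0]>box[0])&(p[:,0]<box[1])&(p[:,1]>box[2])&(p[:,1]<box[3])&(p[:,2]>zlo)&(p[:,2]<zhi)
    q=p[t]; m=np.zeros((620,580),np.uint8); m[((q[:,0]-.4)*2000).astype(int),((q[:,1]+.24)*2000).astype(int)]=1
    m=cv2.morphologyEx(m,cv2.MORPH_CLOSE,np.ones((7,7)))
    N,_,st,ce=cv2.connectedComponentsWithStats(m)
    return [(round(ce[i][1]/2+400,1),round(ce[i][0]/2-240,1),int(st[i][4])) for i in range(1,N) if 40<st[i][4]<800]
E
python3 - <<'E'
from h import *
s=dict(np.load("wr3.npz"));p,c=cloud(s)
P=pegs(p);print(P)
g,r=rigid([a[:2] for a in P if a[1]>-.2e3]);print(g,r.tolist())
# plane points of board edges
t=(p[:,2]>.009)&(p[:,2]<.017)&(p[:,0]>.42)&(p[:,0]<.6)&(p[:,1]<.03)&(p[:,1]>-.22); q=p[t]
print("board z",np.median(q[:,2]),"xmin",[np.percentile(q[(abs(q[:,1]-y)<.01),0],1).round(4) for y in (-.16,-.12,-.08,-.05)])
t=(p[:,0]>.44)&(p[:,0]<.57)&(abs(p[:,1]+.018)<.035)&(p[:,2]>.085)&(p[:,2]<.112);q=p[t];print("piece z",np.percentile(q[:,2],[5,50,95]))
for lo,hi in ((.085,.095),(.099,.112)):
    u=q[(q[:,2]>lo)&(q[:,2]<hi)]; print("x range",np.percentile(u[:,0],[0.5,2,98]).round(4),"y",np.percentile(u[:,1],[1,50,99]).round(4),[np.round(x,4).tolist() for x in rectfit(u)],np.median(u[:,2]))
E
```

```text
[(np.float64(455.4), np.float64(-165.2), 271), (np.float64(460.2), np.float64(-17.0), 318), (np.float64(492.9), np.float64(-190.5), 256), (np.float64(499.8), np.float64(6.1), 255), (np.float64(517.5), np.float64(-143.7), 276), (np.float64(520.9), np.float64(-42.7), 290), (np.float64(602.4), np.float64(-146.9), 199), (np.float64(651.7), np.float64(-172.6), 227)]
[556.16065307 -94.36315576  -2.02313621] [[-0.8, -0.6], [-0.3, 1.1], [-0.2, -0.7], [-0.1, 0.6], [-0.1, -0.3], [0.1, 0.6], [0.9, -0.2], [0.8, -0.2]]
board z 0.013787096230026497 xmin [np.float64(0.4478), np.float64(0.4494), np.float64(0.4508), np.float64(0.451)]
piece z [0.09075114 0.10239828 0.10574992]
x range [0.4691 0.47   0.5535] y [-0.0375 -0.0166 -0.0005] [[0.4927, -0.0164], [0.0475, 0.0303], -1.6847] 0.091558420266005
x range [0.5157 0.5163 0.5685] y [-0.047  -0.0178  0.0087] [[0.5431, -0.0166], [0.0553, 0.0341], -2.5448] 0.10461549236481606
```

Emit:
move_arm:
  increments:
    - [1,-0.04,-0.03,0,0.1]
    - [2,-0.04,-0.03,0,0.1]
    - [3,-0.04,-0.03,0,0.1]
    - [3.8,-0.04,-0.03,0,0.1]
    - [4.6,-0.04,-0.03,0,0.1]
    - [5.3,-0.04,-0.03,0,0.1]
    - [5.8,-0.04,-0.03,0,0.1]
    - [6.1,-0.04,-0.03,0,0.1]

```text
time_s: 7.45
position: [0.5663, -0.0187, 0.0254]
eef_rot: [0.013, 0.707, -0.013, 0.707]
contact_force: [0.5, -0.4, -2.0]
gripper_width: 0.0298
```

```bash
python3 - <<'E'
from bench import env,eyes
from h import *
plan(env,[.567,-.0181,.0227],87.9)
for n in ("wrist","side"): s=snap(eyes,n,n[0:2]+"4")
E
```

```text
t 7.45 pos [ 0.5663 -0.0187  0.0254] yaw 87.9 x-axis [-0.  0. -1.] F [ 0.5 -0.4 -2. ] w 0.0298 q7 [ 0.49  0.7  -0.66  1.89  0.61  0.77  1.02]
INC [0.27 0.06 0.07] turn -0.0
```

View pics/wr4.png

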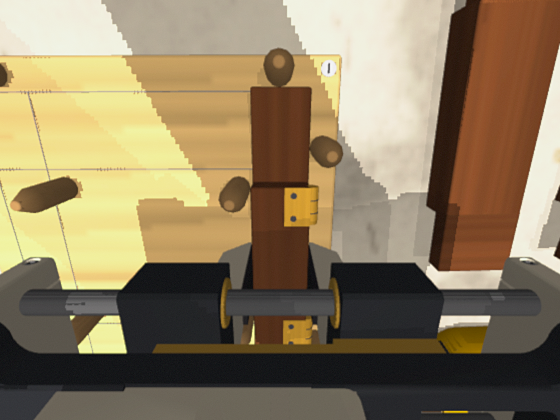

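The stile is between its pegs with no side force. I'm setting it down, releasing and lifting.

Emit:
move_arm:
  increments:
    - [0.15,0,0,0,0.1]
    - [0.27,0,0,0,0.1]
    - [0.3,0,0,0,0.1]
    - [0.3,0,0,0,0.1]
    - [0.3,0,0,0,0.45]
    - [0.2,0,0,0,0.5]
    - [0.1,0,0,0,0.5]
    - [-0.5,0,0,0,0.5]

```text
time_s: 8.55
position: [0.566, -0.0188, 0.0308]
eef_rot: [0.013, 0.707, -0.013, 0.707]
contact_force: [1.1, -0.4, -0.1]
gripper_width: 0.046
```

Emit:
move_arm:
  increments:
    - [-1,0,0,0,0.5]
    - [-3,0,0,0,0.5]
    - [-6,0,0,0,0.6]
    - [-9,0,0,0,0.65]
    - [-12,0,0,0,0.65]
    - [-12,6,0,0,0.65]
    - [-12,12,0,0,0.65]
    - [-12,18,-1,0,0.65]

```text
time_s: 9.55
position: [0.5639, 0.163, 0.1526]
eef_rot: [0.014, 0.706, -0.013, 0.708]
contact_force: [1.0, 0.8, 0.6]
gripper_width: 0.0594
```

```bash
python3 - <<'E'
from bench import env,eyes
from h import *
plan(env,[.5153,.3642,.16],87.6)
for n in ("wrist","scene","side"): s=snap(eyes,n,n[0:2]+"5")
E
```

```text
t 9.55 pos [0.5639 0.163  0.1526] yaw 87.81 x-axis [ 0.003  0.001 -1.   ] F [1.  0.8 0.6] w 0.0594 q7 [ 0.27  0.56 -0.8   1.77  0.47  1.    0.82]
INC [-0.74 19.92 -5.62] turn 0.004
```

View pics/sc5.png

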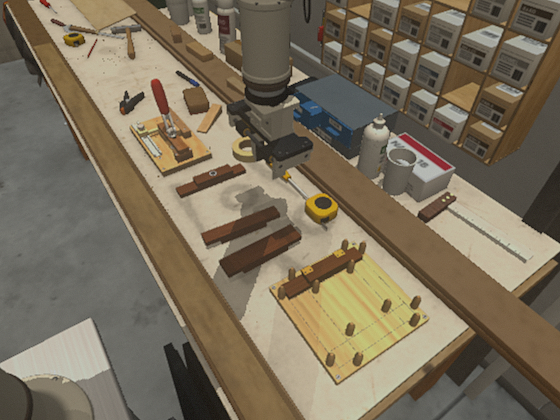

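View pics/si5.png

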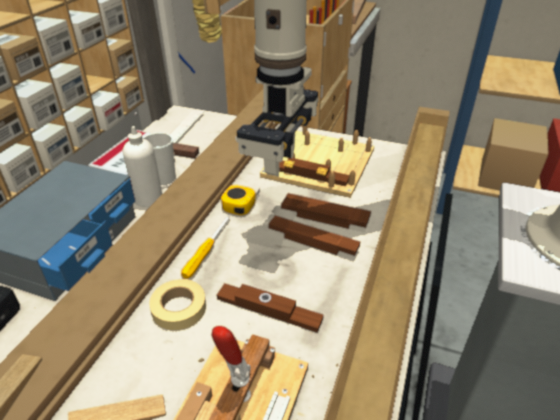

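The hinge stile sits between its pegs in both views. Before going to the lock stile I'll check the clamp height beside it.

```bash
python3 - <<'E'
from h import *
for f in ("scene0","side0"):
    s=dict(np.load(f+".npz"));p,c=cloud(s)
    for y in np.arange(.40,.62,.02):
        t=(p[:,0]>.46)&(p[:,0]<.57)&(p[:,1]>y)&(p[:,1]<y+.02)&(p[:,2]<.3)
        print(round(y,2),p[t,2].max().round(3) if t.any() else None,end=" ")
    print()
s=dict(np.load("wr5.npz"));p,c=cloud(s)
t=(p[:,0]>.38)&(p[:,0]<.64)&(p[:,1]>.33)&(p[:,1]<.41)&(p[:,2]>.0225)&(p[:,2]<.04)
print([np.round(x,4).tolist() for x in rectfit(p[t])])
E
```

```text
0.4 0.005 0.42 0.004 0.44 0.06 0.46 0.061 0.48 0.06 0.5 0.081 0.52 0.155 0.54 0.2 0.56 0.201 0.58 0.06 0.6 0.057 
0.4 0.003 0.42 0.003 0.44 0.058 0.46 0.059 0.48 0.06 0.5 0.078 0.52 0.118 0.54 0.199 0.56 0.202 0.58 0.06 0.6 0.043 
[[0.5134, 0.3628], [0.0969, 0.0309], -2.1017]
```

Emit:
move_arm:
  increments:
    - [0,4,-1,0,0.65]
    - [-0.5,8,-2,0,0.65]
    - [-0.74,12,-3.5,0,0.65]
    - [-0.74,16,-4.6,0,0.65]
    - [-0.74,19,-5.4,0,0.65]
    - [-0.74,19.9,-5.6,0,0.65]
    - [-0.74,19.9,-5.6,0,0.65]
    - [-0.74,19.9,-5.6,0,0.65]

```text
time_s: 10.7
position: [0.5155, 0.3599, 0.158]
eef_rot: [0.013, 0.707, -0.015, 0.707]
contact_force: [0.4, 0.2, 0.7]
gripper_width: 0.0596
```

```bash
python3 - <<'E'
from bench import env,eyes
from h import *
plan(env,[.5153,.3642,.0065],87.6)
s=snap(eyes,"wrist","w6");p,c=cloud(s)
t=(p[:,0]>.38)&(p[:,0]<.64)&(p[:,1]>.33)&(p[:,1]<.41)&(p[:,2]>.0225)&(p[:,2]<.04)
print([np.round(x,4).tolist() for x in rectfit(p[t])])
E
```

```text
t 10.7 pos [0.5155 0.3599 0.158 ] yaw 87.74 x-axis [ 0.    -0.002 -1.   ] F [0.4 0.2 0.7] w 0.0596 q7 [-0.1   0.63 -0.79  1.66  0.5   1.07  0.49]
INC [15.15  0.45 -0.05] turn 0.002
[[0.5135, 0.3634], [0.0971, 0.0301], -2.3373]
```

View pics/w6.png

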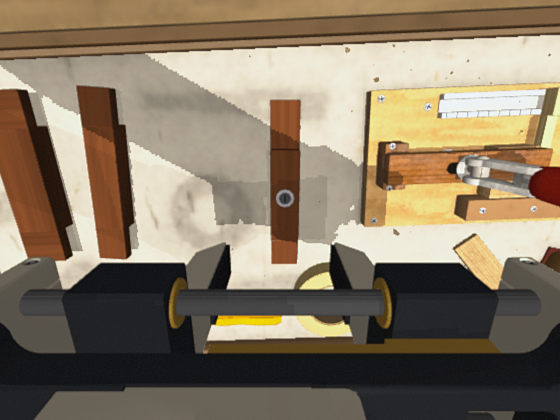

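The lock stile is centred under the fingers at (285,180). The clamp board beside it is at most 60 mm high under the gripper body, which clears. Descending and gripping.

Emit:
move_arm:
  increments:
    - [4,0.3,-0.05,0,0.6]
    - [8,0.3,-0.05,0,0.6]
    - [11,0.3,-0.05,0,0.6]
    - [13,0.3,-0.05,0,0.6]
    - [14.4,0.3,-0.05,0,0.6]
    - [14.9,0.3,-0.05,0,0.6]
    - [14.9,0.3,-0.05,0,0.6]
    - [14.9,0.3,-0.05,0,0.3]

```text
time_s: 11.75
position: [0.5145, 0.366, 0.0102]
eef_rot: [0.013, 0.706, -0.013, 0.707]
contact_force: [-0.5, -0.3, 0.5]
gripper_width: 0.0491
```

Emit:
move_arm:
  increments:
    - [0,0,0,0,0.2]
    - [0,0,0,0,0.1]
    - [0,0,0,0,0.1]
    - [0,0,0,0,0.1]
    - [-1,0,0,0,0.1]
    - [-4,0,0,0,0.1]
    - [-7,0,0,0,0.1]
    - [-10,0,0,0,0.1]

```text
time_s: 12.75
position: [0.5135, 0.3654, 0.1102]
eef_rot: [0.013, 0.707, -0.013, 0.707]
contact_force: [0.7, 0.9, -1.2]
gripper_width: 0.0297
```

```bash
python3 - <<'E'
from bench import env,eyes
from h import *
b=np.array([558.3,-92.8]);a=np.radians(-2.1);R=np.array([[np.cos(a),-np.sin(a)],[np.sin(a),np.cos(a)]])
for n,q in dict(lock=(6,-75),far=(75,0),near=(-69,0)).items(): print(n,b+R@np.array(q))
t=b+R@np.array([6,-75]);plan(env,[t[0]/1e3,t[1]/1e3,.12],87.9)
E
```

```text
lock [ 561.54769221 -167.96949179]
far [633.24962953 -95.54827815]
near [489.34634083 -90.2715841 ]
t 12.75 pos [0.5135 0.3654 0.1102] yaw 87.91 x-axis [-0.  0. -1.] F [ 0.7  0.9 -1.2] w 0.0297 q7 [-0.13  0.69 -0.76  1.69  0.55  0.99  0.45]
INC [ -0.98 -53.12   6.74] turn 0.0
```

Emit:
move_arm:
  increments:
    - [-1,-2,0.3,0,0.1]
    - [-1.5,-6,0.8,0,0.1]
    - [-1.5,-11,1.4,0,0.1]
    - [-1.5,-16,2,0,0.1]
    - [-1.5,-21,2.7,0,0.1]
    - [-1.5,-26,3.3,0,0.1]
    - [-1.5,-31,3.9,0,0.1]
    - [-1.5,-36,4.6,0,0.1]

```text
time_s: 13.75
position: [0.5464, 0.0024, 0.1245]
eef_rot: [0.013, 0.707, -0.013, 0.707]
contact_force: [1.5, -0.3, 0.0]
gripper_width: 0.0296
```

Emit:
move_arm:
  increments:
    - [0,-5,0.6,0,0.1]
    - [0,-10,1.2,0,0.1]
    - [0,-14,1.8,0,0.1]
    - [0,-16.5,2.1,0,0.1]
    - [1,-17.1,2.15,0,0.1]
    - [2,-17.1,2.15,0,0.1]
    - [3,-17.1,2.15,0,0.1]
    - [3.5,-17.1,2.15,0,0.1]

```text
time_s: 14.75
position: [0.5613, -0.1659, 0.0881]
eef_rot: [0.013, 0.707, -0.012, 0.707]
contact_force: [-0.8, -0.5, -0.8]
gripper_width: 0.0297
```

```bash
cat >> h.py <<'E'
E
python3 - <<'E'
from bench import env,eyes
from h import *
plan(env,[.5615,-.168,.0255],87.9)
s=snap(eyes,"wrist","w7");p,c=cloud(s)
P=pegs(p);print(P)
g,r=rigid([a[:2] for a in P]);print(g,r.tolist())
z0=env.state()["position"][2]
t=(p[:,0]>.43)&(p[:,0]<.57)&(abs(p[:,1]+.168)<.035)&(p[:,2]>z0-.005)&(p[:,2]<z0+.025);q=p[t]
for lo,hi in ((z0-.005,z0+.008),(z0+.011,z0+.024)):
    u=q[(q[:,2]>lo)&(q[:,2]<hi)]; print("x range",np.percentile(u[:,0],[0.5,2,98]).round(4),[np.round(x,4).tolist() for x in rectfit(u)],np.median(u[:,2]))
E
```

```text
t 14.75 pos [ 0.5613 -0.1659  0.0881] yaw 88.03 x-axis [-0.001  0.001 -1.   ] F [-0.8 -0.5 -0.8] w 0.0297 q7 [ 0.78  0.64 -0.72  1.81  0.53  0.89  1.35]
INC [ 6.26 -0.21  0.03] turn 0.002
[(np.float64(455.2), np.float64(-166.6), 316), (np.float64(460.3), np.float64(-18.3), 281), (np.float64(493.0), np.float64(-192.0), 315), (np.float64(499.8), np.float64(4.5), 280), (np.float64(517.5), np.float64(-143.7), 221), (np.float64(520.8), np.float64(-44.1), 265), (np.float64(605.0), np.float64(-45.9), 159), (np.float64(656.2), np.float64(-24.7), 222)]
[556.08471371 -95.65729855  -1.87316837] [[-0.5, -0.8], [-0.7, 0.8], [-0.1, -0.6], [-0.4, 0.8], [-0.1, -1.7], [-0.0, 0.6], [1.7, -0.4], [1.3, 0.8]]
x range [0.4651 0.4658 0.5477] [[0.4887, -0.1644], [0.0478, 0.0303], -1.8476] 0.09044441098734535
x range [0.5118 0.5123 0.5677] [[0.5405, -0.1665], [0.0579, 0.0306], -1.7357] 0.10346726673791051
```

View pics/w7.png

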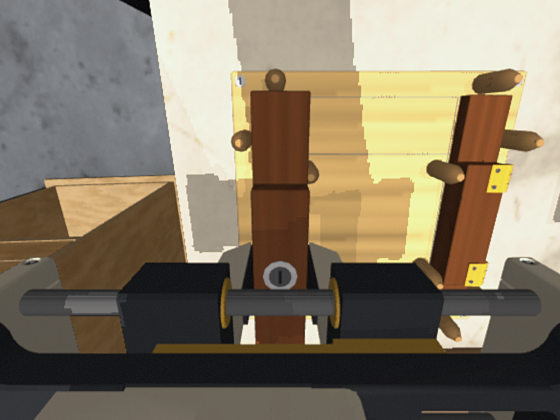

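The lock stile is over its place, about 2–3 mm too far +y: the end peg is at (275,80) and the stile axis at column 281. I'm shifting, settling and measuring again.

Emit:
move_arm:
  increments:
    - [0.5,-0.17,-0.13,0,0.1]
    - [1,-0.17,-0.13,0,0.1]
    - [1.5,-0.17,-0.13,0,0.1]
    - [1.8,-0.17,-0.13,0,0.1]
    - [1.8,-0.17,-0.13,0,0.1]
    - [1.8,-0.17,-0.13,0,0.1]
    - [1.8,-0.17,-0.13,0,0.1]
    - [1.8,-0.17,-0.13,0,0.1]

```text
time_s: 15.8
position: [0.5605, -0.1694, 0.0713]
eef_rot: [0.013, 0.707, -0.013, 0.707]
contact_force: [-0.6, -0.6, -1.1]
gripper_width: 0.0299
```

```bash

python3 - <<'E'
from bench import env,eyes
from h import *
plan(env,[.5615,-.168,.0255],87.9)
s=snap(eyes,"wrist","w8");p,c=cloud(s)
P=pegs(p);print(P)
g,r=rigid([a[:2] for a in P]);print(g,r.tolist())
z0=env.state()["position"][2]
t=(p[:,0]>.43)&(p[:,0]<.57)&(abs(p[:,1]+.168)<.035)&(p[:,2]>z0-.005)&(p[:,2]<z0+.025);q=p[t]
for lo,hi in ((z0-.005,z0+.008),(z0+.011,z0+.024)):
    u=q[(q[:,2]>lo)&(q[:,2]<hi)]; print("x range",np.percentile(u[:,0],[0.5,2,98]).round(4),[np.round(x,4).tolist() for x in rectfit(u)],np.median(u[:,2]))
snap(eyes,"scene","s8")
E
```

```text
t 15.8 pos [ 0.5605 -0.1694  0.0713] yaw 87.89 x-axis [ 0. -0. -1.] F [-0.6 -0.6 -1.1] w 0.0299 q7 [ 0.78  0.66 -0.7   1.82  0.55  0.86  1.34]
INC [4.58 0.14 0.09] turn -0.0
[(np.float64(455.0), np.float64(-166.7), 316), (np.float64(460.2), np.float64(-18.4), 268), (np.float64(493.0), np.float64(-191.8), 321), (np.float64(500.5), np.float64(1.8), 88), (np.float64(517.4), np.float64(-144.9), 307), (np.float64(520.6), np.float64(-44.3), 251), (np.float64(623.7), np.float64(-195.6), 138), (np.float64(655.0), np.float64(-24.8), 154)]
[556.08280309 -95.85098529  -1.9778726 ] [[-0.4, -0.7], [-0.5, 0.9], [-0.3, -0.9], [-1.0, 3.4], [-0.1, -0.6], [0.3, 0.7], [0.9, -1.7], [2.6, 0.5]]
x range [0.4643 0.465  0.547 ] [[0.4879, -0.1677], [0.0477, 0.03], -1.7357] 0.07352700117003705
x range [0.511  0.5116 0.5668] [[0.5395, -0.17], [0.0579, 0.0306], -1.7357] 0.0866144316343907
```

View pics/w8.png

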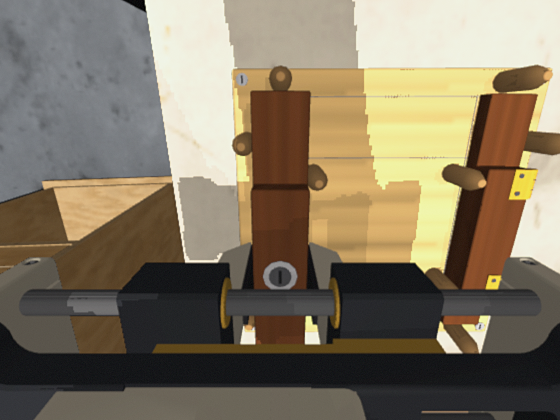

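Now aligned: the stile axis agrees with the peg midline to under 0.2 mm, and x needs about -0.5 mm. Lowering.

Emit:
move_arm:
  increments:
    - [0.8,0,-0.05,0,0.1]
    - [1.6,0,-0.05,0,0.1]
    - [2.4,0,-0.05,0,0.1]
    - [3.1,0,-0.05,0,0.1]
    - [3.7,0,-0.05,0,0.1]
    - [4.2,0,-0.05,0,0.1]
    - [4.4,0,-0.05,0,0.1]
    - [4.4,0,-0.05,0,0.1]

```text
time_s: 16.9
position: [0.56, -0.1693, 0.0271]
eef_rot: [0.013, 0.707, -0.013, 0.707]
contact_force: [-0.0, 0.4, -1.5]
gripper_width: 0.0297
```

```bash

python3 - <<'E'
from bench import env,eyes
from h import *
plan(env,[.5615,-.168,.0252],87.9)
s=snap(eyes,"wrist","w9")
E
```

```text
t 16.9 pos [ 0.56   -0.1693  0.0271] yaw 87.89 x-axis [ 0.  0. -1.] F [-0.   0.4 -1.5] w 0.0297 q7 [ 0.74  0.72 -0.66  1.84  0.6   0.79  1.3 ]
INC [0.19 0.14 0.14] turn -0.0
```

View pics/w9.png

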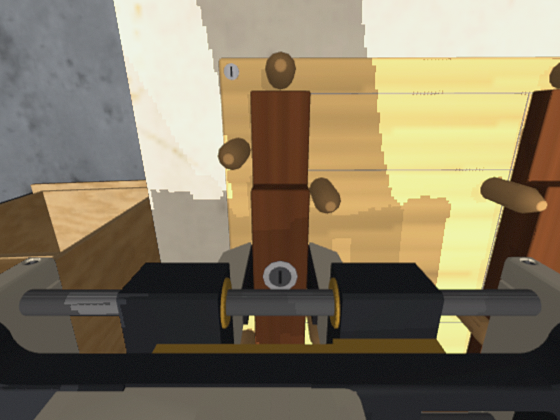

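Emit:
move_arm:
  increments:
    - [0.12,0,0,0,0.1]
    - [0.22,0,0,0,0.1]
    - [0.24,0,0,0,0.1]
    - [0.24,0,0,0,0.1]
    - [0.24,0,0,0,0.45]
    - [0.15,0,0,0,0.5]
    - [0.05,0,0,0,0.5]
    - [-0.5,0,0,0,0.5]

```text
time_s: 17.95
position: [0.5597, -0.1692, 0.0321]
eef_rot: [0.013, 0.707, -0.013, 0.707]
contact_force: [-0.5, 0.0, -0.2]
gripper_width: 0.0458
```

Emit:
move_arm:
  increments:
    - [-2,0,0,0,0.5]
    - [-5,0,0,0,0.5]
    - [-8,3,0,0,0.6]
    - [-11,8,-1,0.02,0.6]
    - [-12,13,-2,0.04,0.6]
    - [-12,19,-4,0.07,0.6]
    - [-12,25,-6,0.07,0.6]
    - [-12,30,-8,0.07,0.6]

```text
time_s: 18.95
position: [0.4907, 0.1359, 0.1539]
eef_rot: [0.037, 0.705, -0.037, 0.707]
contact_force: [0.9, -0.5, 0.1]
gripper_width: 0.0549
```

Emit:
move_arm:
  increments:
    - [0,3,0,0,0.6]
    - [0,4,-0.3,0,0.6]
    - [0,4,-0.3,0,0.6]
    - [0,4,-0.3,0,0.6]
    - [0,4,-0.3,0,0.6]
    - [0,4,-0.3,0,0.6]
    - [0,4,-0.3,0,0.6]
    - [0,4,-0.3,0,0.6]

```text
time_s: 19.95
position: [0.4923, 0.1734, 0.1521]
eef_rot: [0.038, 0.706, -0.038, 0.706]
contact_force: [-0.0, 0.2, 0.3]
gripper_width: 0.0552
```

```bash

python3 - <<'E'
from bench import env,eyes
from h import *
plan(env,[.4896,.1815,.009],83.9)
for n in ("wrist","scene","side"):
    s=snap(eyes,n,n[:2]+"10");p,c=cloud(s)
    for k,(x0,x1,y0,y1) in {"narrow":(.38,.62,.14,.225),"broad":(.38,.62,.07,.135)}.items():
        t=(p[:,0]>x0)&(p[:,0]<x1)&(p[:,1]>y0)&(p[:,1]<y1)&(p[:,2]>.0225)&(p[:,2]<.04)
        if t.sum()>500: print(n,k,[np.round(x,4).tolist() for x in rectfit(p[t])])
E
```

```text
t 19.95 pos [0.4923 0.1734 0.1521] yaw 83.87 x-axis [-0.  0. -1.] F [-0.   0.2  0.3] w 0.0552 q7 [ 0.29  0.46 -0.84  1.93  0.43  0.94  0.7 ]
INC [14.31  0.78 -0.35] turn -0.0
wrist narrow [[0.4879, 0.1803], [0.1777, 0.0303], -6.0677]
wrist broad [[0.468, 0.0981], [0.1384, 0.0422], -0.5876]
scene narrow [[0.4899, 0.1819], [0.1771, 0.0307], -6.7662]
scene broad [[0.4892, 0.0997], [0.1766, 0.0417], -0.2894]
side narrow [[0.4913, 0.1821], [0.1777, 0.0317], -6.7098]
side broad [[0.4911, 0.1002], [0.1757, 0.0411], -0.6262]
```

View pics/wr10.png

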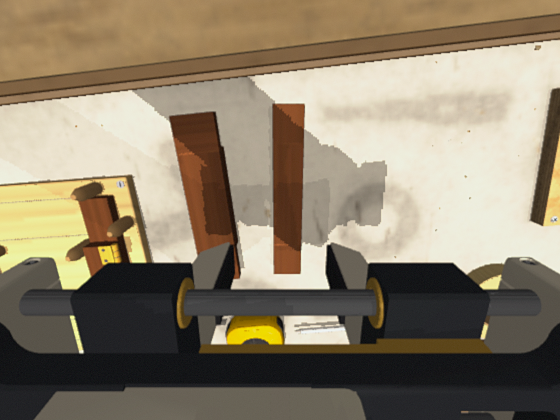

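View pics/sc10.png

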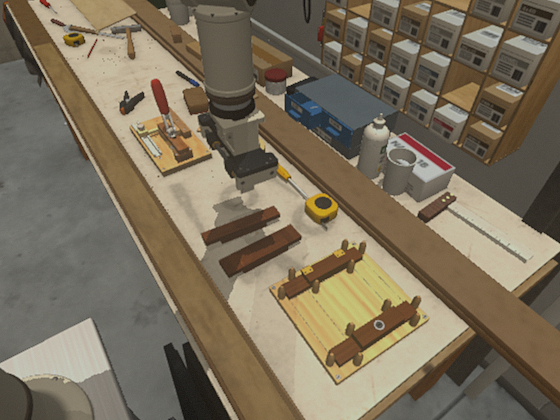

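Scene view: both stiles lie between their pegs, and the wrist view shows the narrow rail at (288,188). I'm picking the narrow rail.

Emit:
move_arm:
  increments:
    - [3,0.78,-0.38,0,0.6]
    - [7,0.78,-0.38,0,0.6]
    - [10,0.78,-0.38,0,0.6]
    - [12.5,0.78,-0.38,0,0.6]
    - [13.9,0.78,-0.38,0,0.6]
    - [14.4,0.78,-0.38,0,0.6]
    - [14.4,0.78,-0.38,0,0.6]
    - [14.4,0.78,-0.38,0,0.3]

```text
time_s: 21.1
position: [0.4901, 0.1819, 0.009]
eef_rot: [0.038, 0.706, -0.038, 0.707]
contact_force: [-0.2, -0.3, 0.3]
gripper_width: 0.0491
```

Emit:
move_arm:
  increments:
    - [0,0,0,0,0.2]
    - [0,0,0,0,0.1]
    - [0,0,0,0,0.1]
    - [0,0,0,0,0.1]
    - [0,0,0,0,0.1]
    - [-2,0,0,0,0.1]
    - [-5,0,0,0,0.1]
    - [-9,0,0,0,0.1]

```text
time_s: 22.1
position: [0.4885, 0.1816, 0.0992]
eef_rot: [0.037, 0.707, -0.038, 0.705]
contact_force: [0.6, 0.0, -1.4]
gripper_width: 0.0296
```

```bash

python3 - <<'E'
from bench import env,eyes
from h import *
b=np.array([557.2,-93.8]);a=np.radians(-2.05);R=np.array([[np.cos(a),-np.sin(a)],[np.sin(a),np.cos(a)]])
t=b+R@np.array([75,0]);print(t); plan(env,[t[0]/1e3,t[1]/1e3,.16],-2.05)
snap(eyes,"wrist","w11")
E
```

```text
[632.15199932 -96.48287122]
t 22.1 pos [0.4885 0.1816 0.0992] yaw 83.91 x-axis [-0.002 -0.    -1.   ] F [ 0.6  0.  -1.4] w 0.0296 q7 [ 0.22  0.54 -0.79  1.97  0.51  0.85  0.62]
INC [ -6.1  -26.13  17.22] turn 1.5
```

View pics/w11.png

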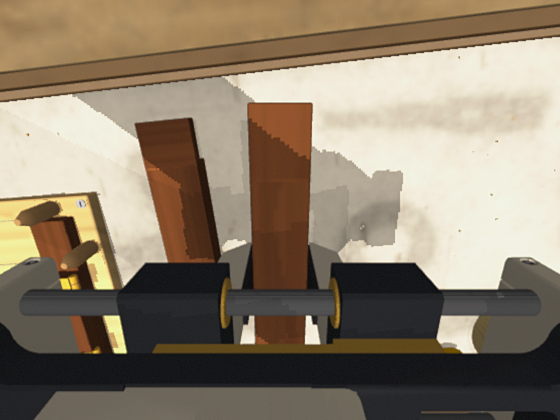

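Emit:
move_arm:
  increments:
    - [-2,-1,0.7,0,0.1]
    - [-4,-4,2.5,0.1,0.1]
    - [-6,-7.5,5,0.25,0.1]
    - [-6,-11,7.5,0.4,0.1]
    - [-6,-14.5,10,0.55,0.1]
    - [-6,-18,12.5,0.7,0.1]
    - [-6,-21.5,14.5,0.85,0.1]
    - [-6,-24.5,16.3,1.0,0.1]

```text
time_s: 23.15
position: [0.6256, -0.0808, 0.1588]
eef_rot: [0.373, 0.601, -0.373, 0.601]
contact_force: [1.0, 1.2, -1.3]
gripper_width: 0.0297
```

```bash

python3 - <<'E'
from bench import env,eyes
from h import *
plan(env,[.63215,-.0965,.12],-2.05)
E
```

```text
t 23.15 pos [ 0.6256 -0.0808  0.1588] yaw 26.28 x-axis [ 0.  0. -1.] F [ 1.   1.2 -1.3] w 0.0297 q7 [ 0.47  0.56 -0.53  1.66  0.32  1.01  0.29]
INC [ 3.88 -0.11  1.7 ] turn 0.494
```

Emit:
move_arm:
  increments:
    - [0,0,0.4,0.12,0.1]
    - [0.5,-0.1,0.8,0.25,0.1]
    - [1.5,-0.1,1.2,0.38,0.1]
    - [2.5,-0.1,1.5,0.494,0.1]
    - [3.5,-0.1,1.5,0.494,0.1]
    - [4,-0.1,1.5,0.494,0.1]
    - [4,-0.1,1.5,0.494,0.1]
    - [4,-0.1,1.5,0.494,0.1]

```text
time_s: 24.15
position: [0.6314, -0.093, 0.1185]
eef_rot: [0.507, 0.493, -0.507, 0.493]
contact_force: [-0.1, 0.7, -1.4]
gripper_width: 0.0295
```

```bash

python3 - <<'E'
from bench import env,eyes
from h import *
plan(env,[.63215,-.0965,.095],-2.05)
for n in ("wrist","scene","side"): snap(eyes,n,n[:2]+"12")
s=dict(np.load("wr12.npz"));p,c=cloud(s)
z0=env.state()["position"][2]
print(pegs(p,box=(.42,.72,-.24,.04)))
t=(p[:,0]>.60)&(p[:,0]<.665)&(p[:,1]>-.11)&(p[:,1]<.02)&(p[:,2]>z0+.005)&(p[:,2]<z0+.025)
print(np.percentile(p[t,1],[1,98,99.5]),[np.round(x,4).tolist() for x in rectfit(p[t])])
E
```

```text
t 24.15 pos [ 0.6314 -0.093   0.1185] yaw -1.67 x-axis [ 0.001  0.    -1.   ] F [-0.1  0.7 -1.4] w 0.0295 q7 [ 0.4   0.6  -0.4   1.67  0.28  0.93 -0.14]
INC [2.35 0.08 0.35] turn 0.007
[(np.float64(461.6), np.float64(-16.4), 272), (np.float64(501.3), np.float64(6.0), 242), (np.float64(522.0), np.float64(-42.1), 269), (np.float64(604.7), np.float64(-45.3), 108), (np.float64(631.9), np.float64(1.7), 287), (np.float64(658.7), np.float64(-23.2), 230)]
[-0.10184961 -0.00712436 -0.00590262] [[0.6304, -0.0544], [0.098, 0.0304], 88.4306]
```

View pics/wr12.png

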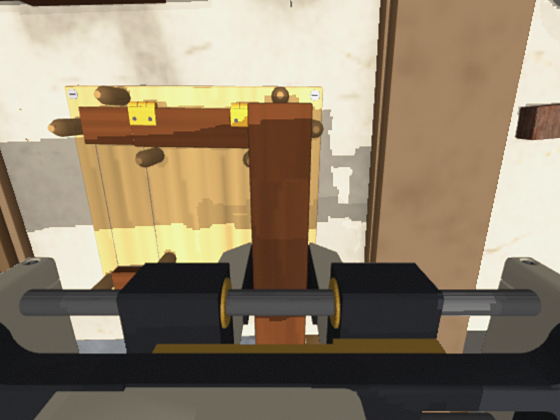

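View pics/sc12.png

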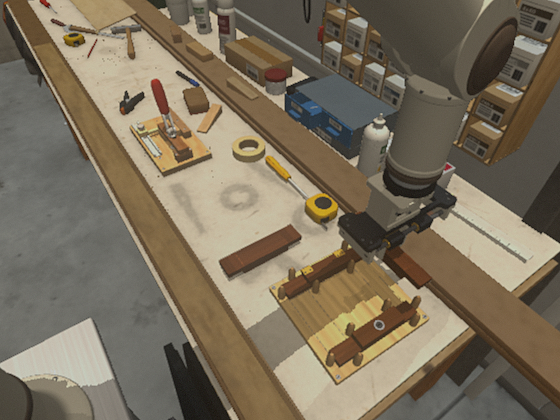

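The wrist view shows the rail's left end at (280,104) over the far end of the hinge stile, with pegs at (280,95) and (316,128). I'm correcting about +1.2 mm x and -3 mm y, lowering a little and measuring again.

Emit:
move_arm:
  increments:
    - [0.5,0.12,0.3,0.005,0.1]
    - [1,0.12,0.3,0.005,0.1]
    - [1.5,0.12,0.3,0.005,0.1]
    - [2,0.12,0.3,0.005,0.1]
    - [2.3,0.12,0.3,0.005,0.1]
    - [2.3,0.12,0.3,0.005,0.1]
    - [2.3,0.12,0.3,0.005,0.1]
    - [2.3,0.12,0.3,0.005,0.1]

```text
time_s: 25.3
position: [0.6324, -0.0962, 0.0954]
eef_rot: [0.509, 0.491, -0.509, 0.491]
contact_force: [0.2, 0.8, -0.5]
gripper_width: 0.0295
```

```bash

python3 - <<'E'
from bench import env,eyes
from h import *
plan(env,[.63215,-.0965,.0238],-2.05)
for n in ("wrist",): snap(eyes,n,n[:2]+"13")
s=dict(np.load("wr13.npz"));p,c=cloud(s)
z0=env.state()["position"][2]
P=pegs(p,box=(.42,.72,-.24,.04));print(P); g,r=rigid([a[:2] for a in P]);print(g,r.tolist())
t=(p[:,0]>.60)&(p[:,0]<.665)&(p[:,1]>-.11)&(p[:,1]<.02)&(p[:,2]>z0+.005)&(p[:,2]<z0+.025)
print(np.percentile(p[t,1],[1,98,99.5]),[np.round(x,4).tolist() for x in rectfit(p[t])])
E
```

```text
t 25.3 pos [ 0.6324 -0.0962  0.0954] yaw -2.0 x-axis [ 0. -0. -1.] F [ 0.2  0.8 -0.5] w 0.0295 q7 [ 0.39  0.63 -0.39  1.68  0.29  0.89 -0.15]
INC [ 7.16 -0.03  0.03] turn 0.001
[(np.float64(461.5), np.float64(-16.4), 263), (np.float64(492.0), np.float64(-190.5), 61), (np.float64(501.4), np.float64(5.8), 272), (np.float64(522.2), np.float64(-42.0), 300), (np.float64(606.8), np.float64(-45.2), 247), (np.float64(631.7), np.float64(1.7), 322), (np.float64(658.4), np.float64(-23.3), 266)]
[556.56625302 -94.53420271  -2.27135423] [[-0.9, 0.7], [0.7, -0.6], [-0.9, 1.0], [-0.6, -0.1], [0.7, -0.3], [0.7, -0.2], [0.1, -0.2]]
[-0.10509012 -0.01030654 -0.00912024] [[0.6316, -0.0578], [0.0983, 0.0305], 88.0909]
```

View pics/wr13.png

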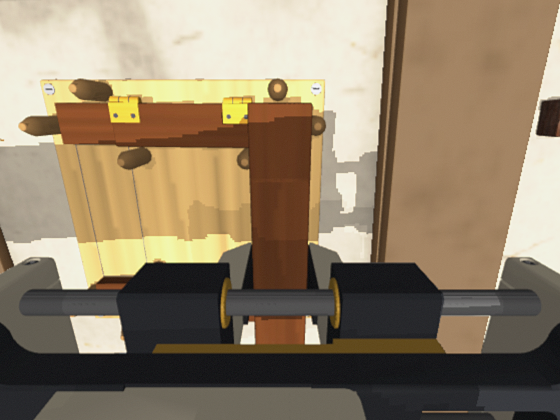

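Emit:
move_arm:
  increments:
    - [1,0.08,-0.03,0,0.1]
    - [2,0.08,-0.03,0,0.1]
    - [3,0.08,-0.03,0,0.1]
    - [4,0.08,-0.03,0,0.1]
    - [4.7,0.08,-0.03,0,0.1]
    - [5.2,0.08,-0.03,0,0.1]
    - [5.2,0.08,-0.03,0,0.1]
    - [5.2,0.08,-0.03,0,0.1]

```text
time_s: 26.35
position: [0.6334, -0.0959, 0.0435]
eef_rot: [0.509, 0.491, -0.508, 0.491]
contact_force: [-0.4, 0.5, -0.3]
gripper_width: 0.0298
```

```bash

python3 - <<'E'
from bench import env,eyes
from h import *
plan(env,[.63215,-.0965,.0238],-2.05)
for n in ("wrist","scene","side"): snap(eyes,n,n[:2]+"14")
E
```

```text
t 26.35 pos [ 0.6334 -0.0959  0.0435] yaw -2.0 x-axis [ 0.001 -0.    -1.   ] F [-0.4  0.5 -0.3] w 0.0298 q7 [ 0.37  0.7  -0.37  1.7   0.32  0.81 -0.18]
INC [ 1.97 -0.13  0.06] turn 0.001
```

View pics/wr14.png

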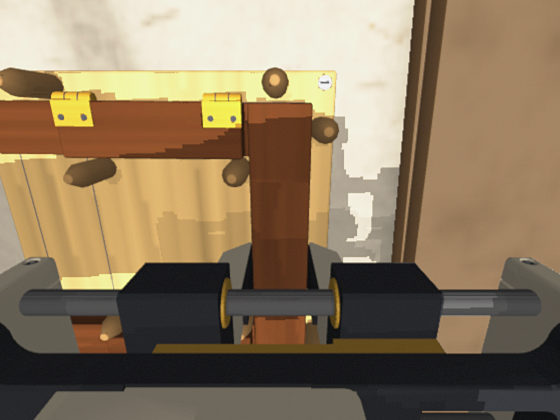

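View pics/sc14.png

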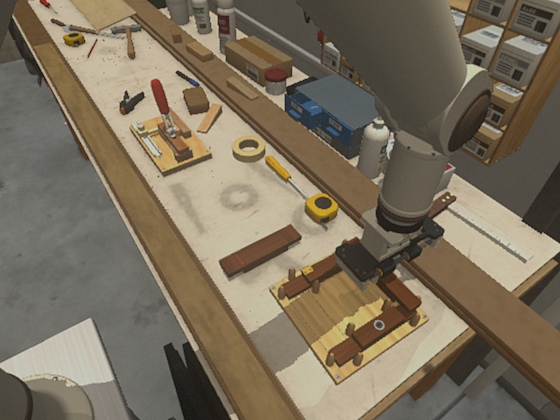

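Entering cleanly, no contact force. Lowering the rest of the way.

Emit:
move_arm:
  increments:
    - [0.5,0,0,0,0.1]
    - [1,0,0,0,0.1]
    - [1.4,0,0,0,0.1]
    - [1.7,0,0,0,0.1]
    - [1.9,0,0,0,0.1]
    - [2.0,0,0,0,0.1]
    - [2.05,0,0,0,0.1]
    - [2.05,0,0,0,0.1]

```text
time_s: 27.5
position: [0.633, -0.0959, 0.0236]
eef_rot: [-0.509, -0.491, 0.509, -0.491]
contact_force: [-2.8, -0.1, 6.9]
gripper_width: 0.0296
```

```bash

python3 - <<'E'
from bench import env,eyes
from h import *
plan(env,[.63215,-.0965,.0238],-2.05)
s=snap(eyes,"wrist","w15");p,c=cloud(s)
for nm,(x0,x1,y0,y1) in dict(railend=(.625,.645,-.06,-.015),stile=(.55,.59,-.025,-.012)).items():
    t=(p[:,0]>x0)&(p[:,0]<x1)&(p[:,1]>y0)&(p[:,1]<y1)&(p[:,2]<.07)&(p[:,2]>.03);print(nm,np.percentile(p[t,2],[10,50,90]).round(4))
E
```

```text
t 27.5 pos [ 0.633  -0.0959  0.0236] yaw -2.0 x-axis [-0. -0. -1.] F [-2.8 -0.1  6.9] w 0.0296 q7 [ 0.37  0.72 -0.36  1.7   0.34  0.78 -0.19]
INC [-0.02 -0.08  0.06] turn 0.001
railend [0.039  0.0398 0.0406]
stile [0.039  0.0398 0.0406]
```

View pics/w15.png

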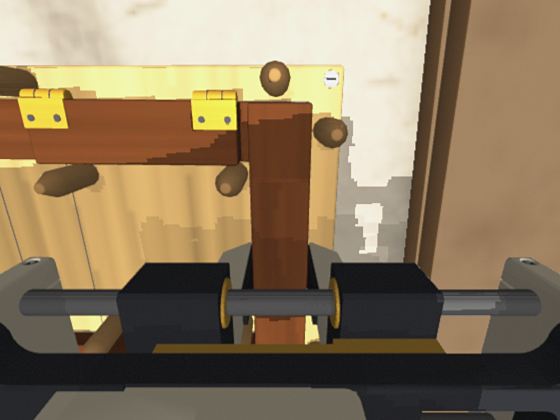

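Rail end and stile tops both read 39.8 mm: flush. Releasing and going to the broad rail.

Emit:
move_arm:
  increments:
    - [-0.05,0,0,0,0.3]
    - [-0.05,0,0,0,0.45]
    - [-0.05,0,0,0,0.5]
    - [-0.5,0,0,0,0.5]
    - [-2,0,0,0,0.5]
    - [-5,0,0,0,0.55]
    - [-8,0,0,0,0.68]
    - [-11,-1,-1,-0.1,0.68]

```text
time_s: 28.55
position: [0.6243, -0.0866, 0.1349]
eef_rot: [0.484, 0.515, -0.483, 0.517]
contact_force: [-0.9, 0.4, 0.1]
gripper_width: 0.0615
```

Emit:
move_arm:
  increments:
    - [-1,-2,-3,-0.18,0.68]
    - [-1,-4,-6,-0.36,0.68]
    - [-1,-6,-9,-0.54,0.68]
    - [-1,-8,-12,-0.72,0.68]
    - [-1,-10,-15,-0.9,0.68]
    - [-1,-12,-17,-1.08,0.68]
    - [-1,-13,-18,-1.26,0.68]
    - [-1,-13.5,-18.5,-1.44,0.68]

```text
time_s: 29.55
position: [0.4764, 0.0909, 0.1438]
eef_rot: [0.02, 0.706, -0.021, 0.707]
contact_force: [-0.5, -0.7, 0.1]
gripper_width: 0.0625
```

```bash

python3 - <<'E'
from bench import env,eyes
from h import *
plan(env,[.4897,.0995,.14],89.6)
E
```

```text
t 29.55 pos [0.4764 0.0909 0.1438] yaw 86.66 x-axis [ 0.002 -0.001 -1.   ] F [-0.5 -0.7  0.1] w 0.0625 q7 [ 0.48  0.41 -0.86  2.02  0.41  0.88  0.9 ]
INC [0.38 0.94 1.27] turn -0.051
```

Emit:
move_arm:
  increments:
    - [0,0.5,0.6,-0.05,0.68]
    - [0,0.8,1.27,-0.05,0.68]
    - [0,0.8,1.27,-0.05,0.68]
    - [0,0.8,1.27,-0.05,0.68]
    - [0,0.8,1.27,-0.05,0.68]
    - [0,0.8,1.27,-0.05,0.68]
    - [0,0.8,1.27,-0.05,0.68]
    - [0,0.8,1.27,-0.05,0.68]

```text
time_s: 30.55
position: [0.4899, 0.0973, 0.1426]
eef_rot: [0.006, 0.707, -0.006, 0.707]
contact_force: [0.7, 0.0, 0.8]
gripper_width: 0.0626
```

```bash

python3 - <<'E'
from bench import env,eyes
from h import *
plan(env,[.4897,.0995,.009],89.5)
for n in ("wrist","scene"):
    s=snap(eyes,n,n[:2]+"16");p,c=cloud(s)
    t=(p[:,0]>.38)&(p[:,0]<.62)&(p[:,1]>.06)&(p[:,1]<.14)&(p[:,2]>.0225)&(p[:,2]<.04)
    if t.sum()>500: print(n,[np.round(x,4).tolist() for x in rectfit(p[t])])
E
```

```text
t 30.55 pos [0.4899 0.0973 0.1426] yaw 89.09 x-axis [ 0. -0. -1.] F [0.7 0.  0.8] w 0.0626 q7 [ 0.46  0.44 -0.86  1.99  0.43  0.9   0.92]
INC [13.36  0.22 -0.02] turn -0.007
wrist [[0.4874, 0.0978], [0.1776, 0.0419], -0.5405]
scene [[0.4895, 0.0993], [0.1773, 0.0419], -0.6117]
```

View pics/sc16.png

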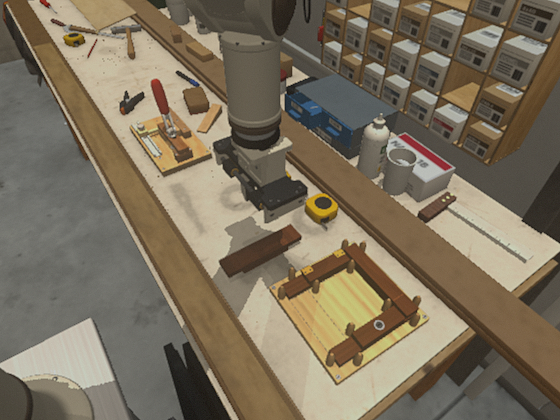

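View pics/wr16.png

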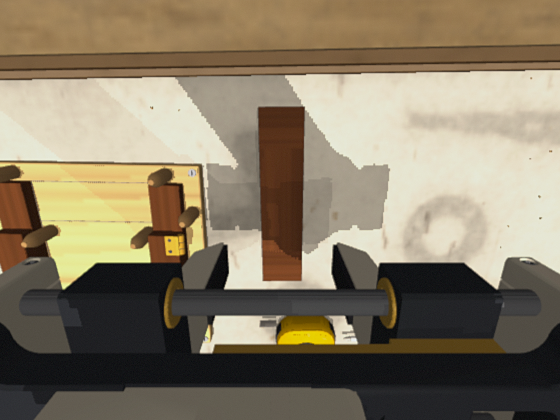

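Scene view: the three placed pieces look well seated, and the broad rail is centred under the gripper at (281,190) in the wrist view. Picking it up.

Emit:
move_arm:
  increments:
    - [3,0.2,-0.05,-0.007,0.68]
    - [6,0.2,-0.05,-0.007,0.68]
    - [9,0.2,-0.05,-0.007,0.68]
    - [11.5,0.2,-0.05,-0.007,0.68]
    - [12.9,0.2,-0.05,-0.007,0.68]
    - [13.4,0.2,-0.05,-0.007,0.68]
    - [13.4,0.2,-0.05,-0.007,0.68]
    - [13.4,0.2,-0.05,-0.007,0.45]

```text
time_s: 31.65
position: [0.4901, 0.0995, 0.0094]
eef_rot: [0.003, 0.707, -0.003, 0.708]
contact_force: [-0.7, 0.2, -0.7]
gripper_width: 0.0563
```

Emit:
move_arm:
  increments:
    - [0,0,0,0,0.3]
    - [0,0,0,0,0.2]
    - [0,0,0,0,0.2]
    - [0,0,0,0,0.2]
    - [0,0,0,0,0.2]
    - [-2,0,0,0,0.2]
    - [-5,0,0,0,0.2]
    - [-9,0,0,0,0.2]

```text
time_s: 32.65
position: [0.4885, 0.0994, 0.0997]
eef_rot: [0.003, 0.708, -0.003, 0.706]
contact_force: [1.4, -0.1, -1.3]
gripper_width: 0.0414
```

```bash

python3 - <<'E'
from bench import env,eyes
from h import *
b=np.array([558.0,-93.4]);a=np.radians(-2.05);R=np.array([[np.cos(a),-np.sin(a)],[np.sin(a),np.cos(a)]])
t=b+R@np.array([-69,0]);print(t); plan(env,[t[0]/1e3,t[1]/1e3,.15],-2.05)
E
```

```text
[489.04416063 -90.93175847]
t 32.65 pos [0.4885 0.0994 0.0997] yaw 89.53 x-axis [-0.002  0.    -1.   ] F [ 1.4 -0.1 -1.3] w 0.0414 q7 [ 0.41  0.51 -0.81  2.02  0.5   0.82  0.87]
INC [ -5.03 -19.03   0.2 ] turn 1.598
```

Emit:
move_arm:
  increments:
    - [-2,-1,0,0.05,0.2]
    - [-4,-3,0,0.2,0.2]
    - [-5,-5.5,0.1,0.37,0.2]
    - [-5,-8,0.1,0.54,0.2]
    - [-5,-10.5,0.1,0.71,0.2]
    - [-5,-13,0.2,0.88,0.2]
    - [-5,-15.5,0.2,1.05,0.2]
    - [-5,-17.5,0.2,1.22,0.2]

```text
time_s: 33.65
position: [0.4896, -0.0763, 0.1495]
eef_rot: [0.409, 0.577, -0.409, 0.577]
contact_force: [0.1, -0.5, -0.2]
gripper_width: 0.0415
```

```bash

python3 - <<'E'
from bench import env,eyes
from h import *
plan(env,[.489,-.0909,.12],-2.05)
E
```

```text
t 33.65 pos [ 0.4896 -0.0763  0.1495] yaw 19.27 x-axis [ 0.  0. -1.] F [ 0.1 -0.5 -0.2] w 0.0415 q7 [ 0.58  0.35 -0.57  2.    0.24  0.86  0.22]
INC [ 2.95 -0.54  1.36] turn 0.372
```

Emit:
move_arm:
  increments:
    - [0,-0.2,0.5,0.1,0.2]
    - [0.5,-0.4,1,0.2,0.2]
    - [1.5,-0.5,1.3,0.3,0.2]
    - [2.5,-0.5,1.3,0.375,0.2]
    - [3,-0.5,1.3,0.375,0.2]
    - [3,-0.5,1.3,0.375,0.2]
    - [3,-0.5,1.3,0.375,0.2]
    - [3,-0.5,1.3,0.375,0.2]

```text
time_s: 34.65
position: [0.4898, -0.0895, 0.119]
eef_rot: [0.508, 0.492, -0.508, 0.492]
contact_force: [-0.6, 1.1, -1.3]
gripper_width: 0.0419
```

```bash

cat > m.py <<'E'
from bench import env,eyes
from h import *
import sys
plan(env,[.489,-.0909,.095],-2.05)
s=snap(eyes,"wrist",sys.argv[1]);p,c=cloud(s)
z0=env.state()["position"][2]
P=pegs(p,box=(.42,.72,-.24,.04));print(P); g,r=rigid([a[:2] for a in P]);print(g,r.tolist())
t=(p[:,0]>.45)&(p[:,0]<.53)&(p[:,1]>-.10)&(p[:,1]<.02)&(p[:,2]>z0+.005)&(p[:,2]<z0+.025)
print("end",np.percentile(p[t,1],[1,98,99.5]),[np.round(x,4).tolist() for x in rectfit(p[t])])
E
python3 m.py w17
```

```text
t 34.65 pos [ 0.4898 -0.0895  0.119 ] yaw -1.86 x-axis [ 0.001 -0.    -1.   ] F [-0.6  1.1 -1.3] w 0.0419 q7 [ 0.52  0.38 -0.47  2.02  0.24  0.79 -0.12]
INC [ 2.4  -0.08  0.14] turn 0.003
[(np.float64(500.0), np.float64(6.2), 296), (np.float64(524.1), np.float64(-42.5), 99), (np.float64(605.9), np.float64(-45.0), 248), (np.float64(630.6), np.float64(1.4), 247), (np.float64(656.6), np.float64(-23.0), 242)]
[555.84859387 -94.71059755  -1.92391196] [[-0.8, 0.0], [-3.5, 0.0], [0.6, -0.4], [0.5, 0.4], [0.7, -0.1]]
end [-0.09849168 -0.00317649 -0.00196734] [[0.4888, -0.051], [0.099, 0.0425], 88.4518]
```

View pics/w17.png

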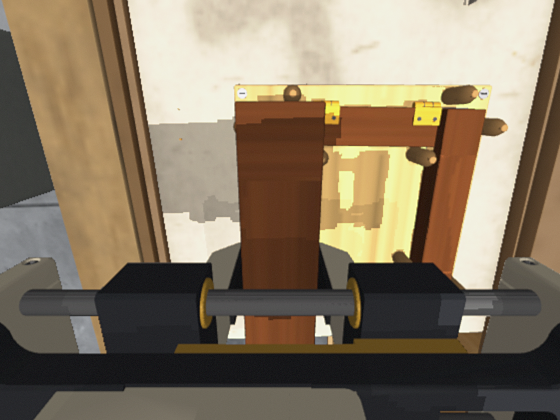

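The broad rail is over its place, the (-60,99) peg showing at (292,93). x agrees to about 0.3 mm and y needs about -2 mm. Shifting and lowering.

Emit:
move_arm:
  increments:
    - [0.5,0,0.18,0.002,0.2]
    - [1,0,0.18,0.002,0.2]
    - [1.5,0,0.18,0.002,0.2]
    - [2,0,0.18,0.002,0.2]
    - [2.4,0,0.18,0.002,0.2]
    - [2.4,0,0.18,0.002,0.2]
    - [2.4,0,0.18,0.002,0.2]
    - [2.4,0,0.18,0.002,0.2]

```text
time_s: 35.7
position: [0.4897, -0.0914, 0.0948]
eef_rot: [0.509, 0.491, -0.509, 0.491]
contact_force: [-0.9, -0.7, -1.7]
gripper_width: 0.0419
```

```bash
python3 m.py w18
```

```text
t 35.7 pos [ 0.4897 -0.0914  0.0948] yaw -2.0 x-axis [ 0. -0. -1.] F [-0.9 -0.7 -1.7] w 0.0419 q7 [ 0.51  0.42 -0.45  2.03  0.27  0.74 -0.14]
INC [-0.02 -0.07 -0.04] turn 0.001
[(np.float64(457.9), np.float64(-16.2), 123), (np.float64(499.8), np.float64(6.2), 303), (np.float64(522.2), np.float64(-42.4), 227), (np.float64(606.0), np.float64(-45.0), 255), (np.float64(630.4), np.float64(1.7), 275), (np.float64(656.4), np.float64(-23.0), 257)]
[555.4294427  -94.6071895   -1.92757502] [[1.1, -0.1], [-1.0, 0.2], [-2.0, 0.0], [0.1, -0.3], [0.3, 0.2], [0.5, 0.0]]
end [-0.09872689 -0.00497832 -0.00376628] [[0.4888, -0.052], [0.0972, 0.0426], 88.0386]
```

View pics/w18.png

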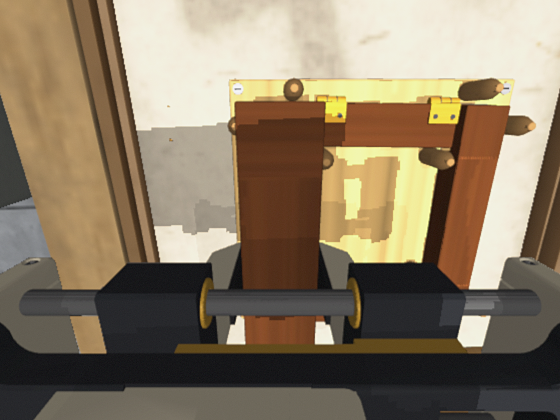

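End y is within 0.2 mm and x within 0.1 mm, and the two side pegs straddle the rail symmetrically. Lowering.

Emit:
move_arm:
  increments:
    - [1,0,0,0,0.2]
    - [2,0,0,0,0.2]
    - [3,0,0,0,0.2]
    - [4,0,0,0,0.2]
    - [4.7,0,0,0,0.2]
    - [5.2,0,0,0,0.2]
    - [5.2,0,0,0,0.2]
    - [5.2,0,0,0,0.2]

```text
time_s: 36.75
position: [0.4897, -0.0913, 0.0428]
eef_rot: [0.509, 0.491, -0.509, 0.491]
contact_force: [-0.7, -0.3, -1.0]
gripper_width: 0.0418
```

```bash
python3 m.py w19; python3 - <<'E'
from bench import env,eyes
from h import *
snap(eyes,"scene","s19")
E
```

```text
t 36.75 pos [ 0.4897 -0.0913  0.0428] yaw -2.0 x-axis [ 0. -0. -1.] F [-0.7 -0.3 -1. ] w 0.0418 q7 [ 0.47  0.51 -0.41  2.06  0.33  0.64 -0.2 ]
INC [-5.22 -0.07 -0.04] turn 0.001
[(np.float64(459.6), np.float64(-80.6), 76), (np.float64(460.6), np.float64(-16.5), 330), (np.float64(500.0), np.float64(6.1), 332), (np.float64(516.7), np.float64(-82.6), 88), (np.float64(515.7), np.float64(-143.2), 143), (np.float64(521.0), np.float64(-42.4), 327), (np.float64(603.2), np.float64(-146.0), 205), (np.float64(605.6), np.float64(-45.0), 291), (np.float64(627.0), np.float64(0.9), 46)]
[555.50612319 -94.86590825  -1.84366763] [[-0.6, 63.9], [-1.6, -0.2], [-1.3, -0.1], [3.5, 39.9], [1.2, -1.4], [-0.8, -0.3], [-0.4, -1.4], [0.5, -0.5], [3.7, 0.9]]
end [-0.0986357  -0.00425812  0.00605589] [[0.4889, -0.052], [0.0974, 0.0425], 88.2376]
```

View pics/w19.png

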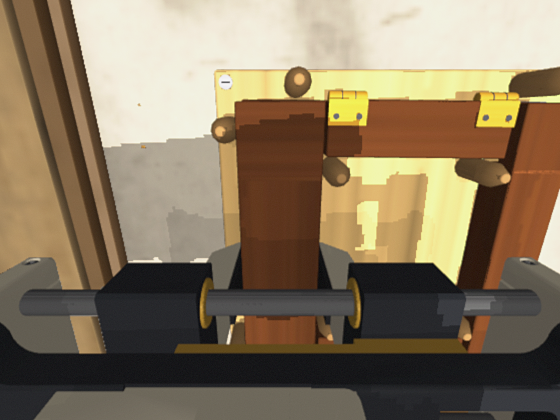

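View pics/s19.png

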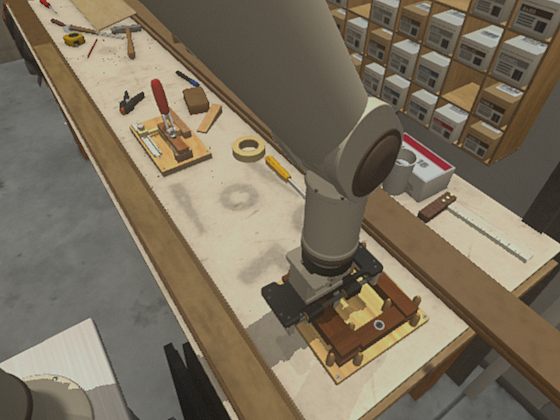

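Emit:
move_arm:
  increments:
    - [0.5,0,0,0,0.2]
    - [1,0,0,0,0.2]
    - [1.3,0,0,0,0.2]
    - [1.6,0,0,0,0.2]
    - [1.8,0,0,0,0.2]
    - [1.9,0,0,0,0.2]
    - [1.95,0,0,0,0.2]
    - [1.95,0,0,0,0.2]

```text
time_s: 37.85
position: [0.4894, -0.0913, 0.0241]
eef_rot: [-0.508, -0.491, 0.509, -0.491]
contact_force: [-4.1, 0.4, 11.1]
gripper_width: 0.0419
```

```bash

python3 - <<'E'
from bench import env,eyes
from h import *
plan(env,[.489,-.0909,.0238],-2.05)
s=snap(eyes,"wrist","w20");p,c=cloud(s)
for nm,(x0,x1,y0,y1) in dict(railend=(.48,.50,-.06,-.01),stile=(.55,.59,-.025,-.012),far=(.625,.64,-.12,-.07)).items():
    t=(p[:,0]>x0)&(p[:,0]<x1)&(p[:,1]>y0)&(p[:,1]<y1)&(p[:,2]<.07)&(p[:,2]>.03);print(nm,np.percentile(p[t,2],[10,50,90]).round(4) if t.any() else 0)
E
```

```text
t 37.85 pos [ 0.4894 -0.0913  0.0241] yaw -2.0 x-axis [-0.    -0.001 -1.   ] F [-4.1  0.4 11.1] w 0.0419 q7 [ 0.45  0.54 -0.39  2.06  0.35  0.6  -0.22]
INC [ 0.03 -0.04 -0.04] turn 0.001
railend [0.039  0.0398 0.0406]
stile [0.039  0.0398 0.0406]
far [0.0391 0.0398 0.0405]
```

View pics/w20.png

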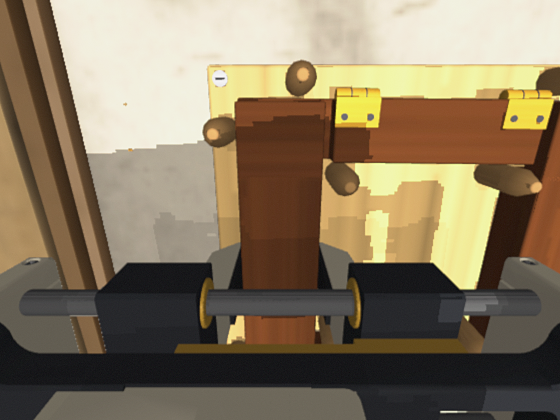

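Broad rail, stile and far rail tops all read 39.8 mm. Releasing, lifting clear and moving away for a final look.

Emit:
move_arm:
  increments:
    - [-0.1,0,0,0,0.4]
    - [-0.1,0,0,0,0.58]
    - [-0.1,0,0,0,0.62]
    - [-0.1,0,0,0,0.62]
    - [-1,0,0,0,0.62]
    - [-4,0,0,0,0.62]
    - [-8,0,0,0,0.62]
    - [-13,0,0,0,0.62]

```text
time_s: 38.9
position: [0.4887, -0.0912, 0.1542]
eef_rot: [-0.508, -0.492, 0.509, -0.491]
contact_force: [0.8, -0.3, 0.2]
gripper_width: 0.0568
```

Emit:
move_arm:
  increments:
    - [-1,1,-4,0,0.62]
    - [-2,1,-8,0,0.62]
    - [-2,1,-12,0,0.62]
    - [-2,1,-16,0,0.62]
    - [-2,1,-18,0,0.62]
    - [-2,1,-18,0,0.62]
    - [-2,1,-18,0,0.62]
    - [-2,1,-18,0,0.62]

```text
time_s: 39.9
position: [0.5058, 0.0866, 0.1731]
eef_rot: [-0.509, -0.49, 0.509, -0.491]
contact_force: [-0.5, -0.1, -0.2]
gripper_width: 0.0568
```

```bash

python3 - <<'E'
from bench import env,eyes
from h import *
print(env.state()["position"],env.state()["contact_force"])
a=np.radians(-2.05);R=np.array([[np.cos(a),-np.sin(a)],[np.sin(a),np.cos(a)]])
for n in ("wrist","scene","side"):
    s=snap(eyes,n,n[:2]+"21");p,c=cloud(s)
    b=np.array([.5575,-.0935]); q=(p[:,:2]-b)@R
    for nm,(x,y) in dict(LS=(6,75),RS=(-20,-75),farL=(75,75),farM=(75,0),farR=(75,-75),nearL=(-69,75),nearM=(-69,0),nearR=(-69,-75)).items():
        t=(abs(q[:,0]-x/1e3)<.008)&(abs(q[:,1]-y/1e3)<.008)&(p[:,2]<.08); print(nm,np.median(p[t,2]).round(4) if t.any() else None,end=" ")
    print()
A,B=dict(np.load("scene0.npz")),dict(np.load("sc21.npz"))
d=cv2.absdiff(A["img"],B["img"]).max(-1)
cv2.imwrite("pics/diff.png",(d>40).astype(np.uint8)*255)
E
```

```text
[0.50580227 0.08655995 0.17310003] [-0.52248688 -0.07446925 -0.18977023]
LS None RS None farL None farM None farR None nearL 0.0398 nearM 0.0396 nearR None 
LS 0.042 RS 0.0415 farL 0.0417 farM 0.0414 farR 0.0419 nearL 0.0414 nearM 0.0418 nearR 0.0418 
LS 0.0414 RS 0.0414 farL 0.0416 farM 0.0414 farR None nearL 0.0415 nearM 0.0413 nearR 0.0414
```

View pics/sc21.png

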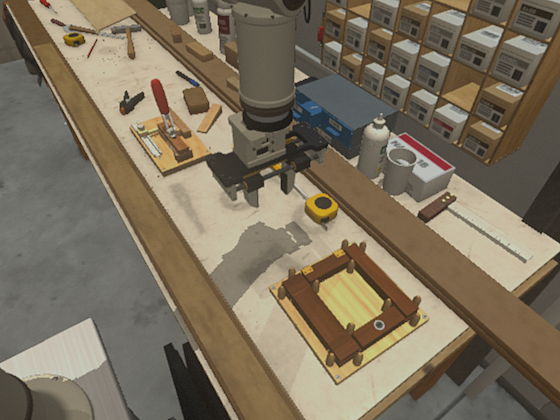

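View pics/si21.png

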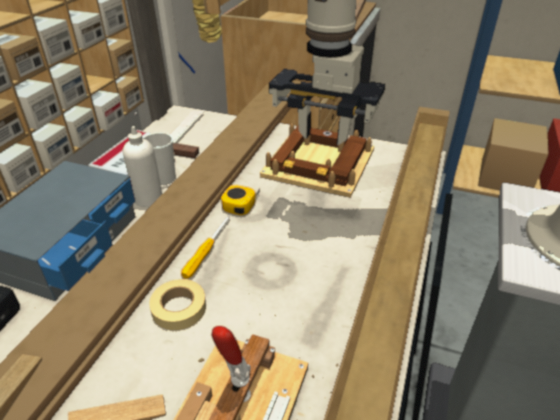

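View pics/wr21.png

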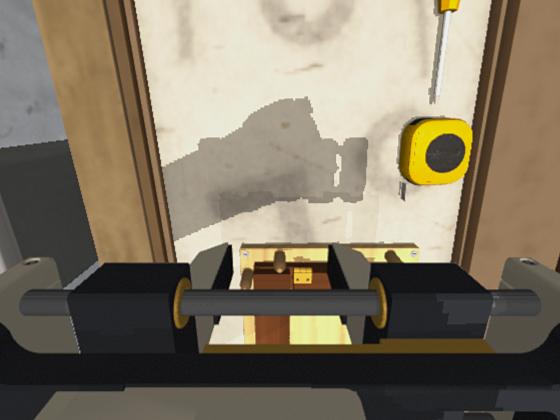

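The frame is closed, with all tops within about 0.6 mm of each other in each camera, and the tools lie where they were. Handing in.

```bash
python3 -c "
from bench import env
print(env.job_done(), env.state()['time_s'])"
```

```text
the job is handed in; nothing more can be done
the job is handed in; nothing more can be done
```

The frame is dry-fitted between the pegs, and I handed the job in after about 40 s of the 112 s allowed. I laid the pieces in the order asked:
1. Hinge stile on the left, hinges outwards.
2. Lock stile on the right.
3. Narrow rail across the far ends.
4. Broad rail across the near ends.

- **Fit:** in the last pictures, each camera's spots on the tops of the pieces agreed to about 0.6 mm. They read 41–42 mm in the scene and side cameras and 39.7 mm in the wrist camera. The 41 mm expected for pieces fully home lies between them, and the difference is within the camera calibration.
- **Not seen from every camera:** the far rail's right end was visible only from the scene camera, and the wrist camera covered only the near left of the frame at the end.
- **Forces:** my readings never went above about 12 N, while seating the broad rail. The gripper was clear of the work when I handed in.
- **Tools:** the tape measure, screwdriver and masking tape lie where they were, judged by eye in the side view; I did not measure their positions.

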